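# Open the meter's kickstand and hold the meter upright

### The arm

A 7-joint arm with a two-finger parallel gripper is mounted at the origin on a cart in front of the work surface, level with it; the furniture and walls round the work are solid. World frame = base frame: x ahead of the robot, y to its left, z up, the work surface at z = 0. Lengths are in mm, angles in rad, forces in N, time in s.
With the tool pointing down it reaches from about 400 to 875 mm from the base axis. Payload 4.4 kg.
Tool frame: the origin (TCP) lies on the centre line of the jaws, within the pads' length; the fingertips stand ctrl.nose_length ahead of it and the grasp point (between the pads) lies 6 mm ahead of it (ctrl.nose_length is the distance from the TCP to the fingertips, in mm); z points along the fingers, y is the direction in which the jaws open and shut (so a half turn about z gives the same grasp; the last joint's range is limited). The gripper opens to 85 mm and grips with 20 to 120 N. Pads are 22 mm wide; open, the fingers measure 114 mm over their backs; the gripper's body (76 mm by 85 mm) begins 54 mm behind the grasp point. The pads swing forward as they close: fully open they stand 13 mm farther back than shut.
Start: joints at [-1.291, 0.628, 0.038, 1.517, -0.027, 0.996, -0.02], TCP at [220.295, 611.545, 256.313] pointing down, gripper open.
Joint ranges: [-3.06, 3.06], [-0.37, 2.12], [-1.25, 1.32], [0.18, 2.47], [-1.1, 4.24], [0.23, 1.98], [-2.94, 2.94]. Speed limits (rad/s): [2.57, 2.57, 3.14, 3.14, 3.14, 3.14, 3.14].

### API

Orientations are given as [roll, pitch, yaw] about the fixed x, y, z axes, in that order (R = Rz(yaw) Ry(pitch) Rx(roll)).
In Python, from cell import ctrl, vision gives the robot as it stands. The module is installed in compiled form; this text tells all that it offers.
- The arm moves only by the shell command python3 -m inch 'ROWS'. ROWS is a JSON object of lists of equal length, an entry for each row: "travel": the shift along the tool's x, y, z in cm, a list of three; "twist": the turn about the tool's z in degrees; "fingers": the finger opening in cm, from 0 to 8.54. A call has exactly 10 rows; each row is the pose to reach, as a shift and turn from the pose commanded when the call began, along the tool's axes at that moment; what a row does not reach only later rows make up. A row lasts 1/12 s, in which the tool goes at most 41.7 mm and 7.16 degrees, less where a joint would pass 70% of its speed; a pose out of reach is approached as far as the arm can. A call with a gripper value outside its range is refused whole. The fingers move at their own pace and stop on an object; the grip force is fixed at half the most. Time passes only in rows, so rows that repeat a pose let the fingers close, or fill a call up. It gives the time, the measured TCP pose, the force and the opening at its end, in the units of the state.
- ctrl.read_state(): the state, without advancing time (a new reading comes with each control period).
- vision.get_image(name): name is "scene" or "top"; returns a dict with "frame" (400x640x3 uint8, red, green, blue), "fx", "fy", "cx", "cy" (pixels), "position" and "orientation" of the camera in the world. Camera axes: x right, y down, z forward; pixel columns grow to the right and rows downward; lengths in mm; the calibration is good to about 2 mm. A picture is of the moment at which its call begins. There is no depth.
- ctrl.finish_job(): hands the job in, once; it reports no verdict.
The state is a dict: "clock": time; "qpos": joint angles; "qd": joint speeds; "tau": joint torques, N m; "eef_pos": TCP position; "tool_rot": TCP orientation; "force": force on the tool from outside, world axes, zero at the start; "torque": the same for the moment, N m; "width": finger opening in mm.
Only numpy, scipy, OpenCV 4.12 (cv2) and the standard library are available. Lean on these libraries where they do the work, as an engineer would, in place of code of your own. Each camera call takes 0.05 s, during which the arm holds its last target.

### The job

The hand-held meter lies on its face on the worktop with its kickstand folded against its back. While it lies there, flip the kickstand up and over its top dead centre so that it drops to its open stop; then stand the meter upright on its rounded bottom end on the worktop. It would tip if let go and a colleague is about to plug a probe into its top, so finish while still gripping the meter, upright and still, kickstand open and clear of the worktop, and leave the timer, the calculator and the beaker where they are.

Things in the scene. Friction and masses are not known exactly. Their poses are not given: they have to be found in the camera images.
- meter: grey hand-held meter, black side rails, loose, 0.4 kg, 180 long, 56 wide (flat sides, grip across them), 34 mm thick, face down at the start. Origin: centre of its face. x: lengthwise to its top end (90 mm away; straight up when upright), y: across, z: out of its back. Bottom end: half round, radius 17 mm; let go when upright it falls on its face or leans back 17 degrees on the open kickstand
- bottom (a point): the middle of the meter's rounded bottom end (x = -90, z = 17 mm in the meter's frame): its lowest point when upright
- hub (a point): the middle of the kickstand's hinge axis, 6 mm above the back, 82 mm from the bottom end (x = -8, z = 40 mm in the meter's frame); the axis runs along the meter's y
- kickstand (a joint): kickstand angle: 0 folded (points to the meter's top end, 3 mm off the back), 1.57 square off the back, 2.2 open at its stop (points out of the back and toward the bottom end). Nearly free hinge, 60 g leg: with the meter on its face the leg falls shut short of about 1.5, and open beyond. Leg: flat steel bar 14 mm wide (along the axis), 6 thick, 90 mm from axis to end of rubber tip
- pin (a point): middle of the kickstand's cross pin, a steel rod with round ends, 24 mm long (along the hinge axis), 4 mm radius, carried by a 10 mm wide tab on the leg, 76 mm from the hinge axis and 16 mm outward of the leg's middle plane: 56 mm above the worktop when folded. Pinched end to end from above, it turns freely between the fingers while the leg swings
- leg_tip (a point): centre of the kickstand's rubber tip, a 14 mm long roll of 5 mm radius, 85 mm from the hinge axis; about 30 mm above the worktop when the meter is upright and the leg open
- timer: white lab timer, 62 x 62 x 21 mm, loose bystander; origin at the centre of its underside
- calculator: black desk calculator, 120 x 74 x 15 mm, loose bystander; origin at the centre of its underside
- beaker: clear plastic beaker, 70 mm wide and 85 mm high, loose bystander; origin at the centre of its underside
- tower_corner (a point): fixed: the top of the nearest corner of the tall black computer tower on the left; from it the tower's side runs back and to the right, to about x 0.76, y 0.17. A wall closes the worktop on the right at about y -0.5. Keep the arm clear of both when the tool leans sideways

How it is judged:
By the outcome, as a careful person would: the job done as asked, in the order asked, and still so for the second after the job is handed in, while the arm keeps its last pose, push and grip.
It also fails if it takes over 64 s, if anything falls off the work surface, if the arm or the gripper's body presses on something with over 40 N, if the wrist force passes 120 N, or if a joint passes its speed limit or range.

## Working session

There is one attempt and no reset: what is moved stays moved. The work goes in short steps, Python scripts to look and compute and a shell command to move; the robot and the scene stay as the last step left them, time stands still between calls to the robot, and variables do not carry over. Pictures are saved under pics/ and viewed, and the job is handed in when it is done.

```bash
mkdir -p pics; ls
cat > h.py <<'E'
from cell import ctrl, vision
import numpy as np, cv2
from scipy.spatial.transform import Rotation as R
def shot(name, tag, crop=None, k=1):
    im=vision.get_image(name); f=im["frame"][:,:,::-1].copy()
    cv2.imwrite(f"pics/{tag}_raw.png",f)
    if crop: 
        x0,y0,x1,y1=crop; f=f[y0:y1,x0:x1]
    f=cv2.resize(f,None,fx=k,fy=k,interpolation=cv2.INTER_CUBIC)
    cv2.imwrite(f"pics/{tag}.png",f)
    return im
E
python3 - <<'E'
from h import *
s=ctrl.read_state(); print(s); print(ctrl.nose_length)
for n in("scene","top"):
    im=shot(n,n+"0"); print({k:v for k,v in im.items() if k!="frame"})
E
```

```text
pics
{'clock': 0.0, 'qpos': array([-1.29081346,  0.62937398,  0.03843623,  1.51837174, -0.02700509,
        0.9963153 , -0.02002783]), 'qd': array([-9.85773557e-04, -9.85981197e-04,  1.06826523e-03,  5.14931586e-04,
       -1.37098756e-03,  5.82345136e-05, -7.42817375e-04]), 'tau': array([ 2.02513929e-04, -5.63420534e+01,  1.22689292e+00, -1.93450874e+01,
        1.11441925e-02,  1.04713466e-02,  1.03055774e-05]), 'eef_pos': array([220.07562067, 610.98532714, 255.36970119]), 'tool_rot': array([-3.13964220e+00,  1.98810818e-05,  2.79578374e+00]), 'force': array([0.88335508, 0.89419954, 0.0157979 ]), 'torque': array([ 0.01903211, -0.01037818,  0.01360848]), 'width': 85.24009637370285}
25.0
{'fx': 394.92515838434, 'fy': 394.92515838434, 'cx': 318.7622705162337, 'cy': 201.7327458709755, 'position': array([629.99741168, 750.77722024, 969.94075866]), 'orientation': array([-2.32514287,  0.01926082,  2.98238797])}
{'fx': 464.16840152959765, 'fy': 464.16840152959765, 'cx': 319.9995551087425, 'cy': 201.01292867366686, 'position': array([ 399.7893588 ,  -57.28386261, 1523.41749192]), 'orientation': array([-3.0395531 ,  0.00604683, -1.58041242])}
```

View pics/scene0.png

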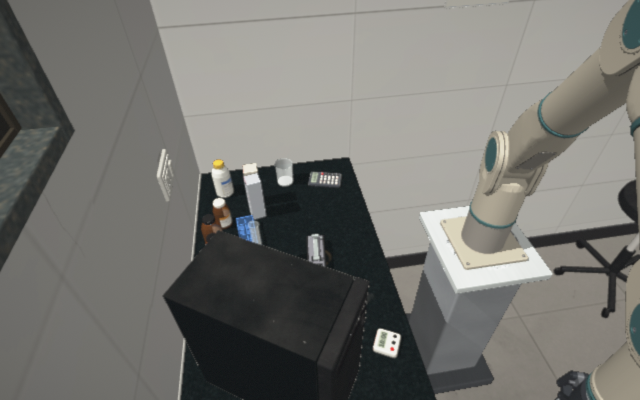

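View pics/top0.png

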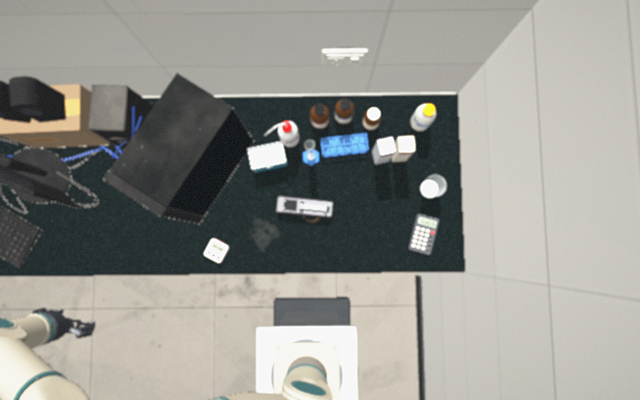

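Run:
```python
import cv2
f=cv2.imread("pics/top0_raw.png"); 
cv2.imwrite("pics/t1.png",cv2.resize(f[180:240,260:350],None,fx=8,fy=8,interpolation=cv2.INTER_CUBIC))
f=cv2.imread("pics/scene0_raw.png"); 
cv2.imwrite("pics/s1.png",cv2.resize(f[215:285,270:370],None,fx=8,fy=8,interpolation=cv2.INTER_CUBIC))
```

```text
(no output)
```

View pics/t1.png

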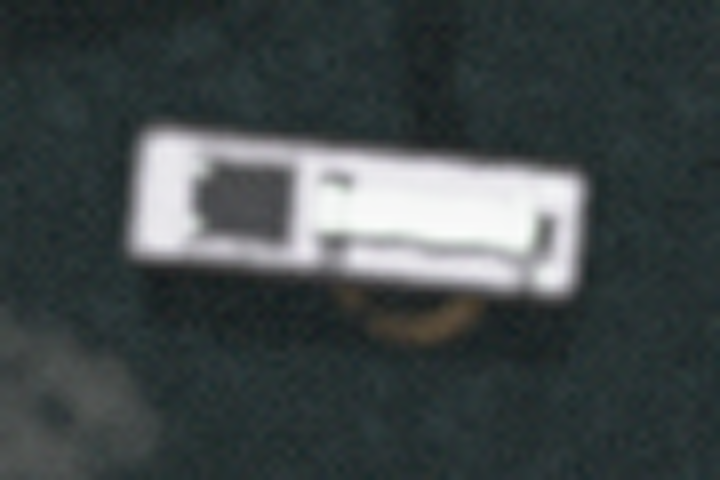

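View pics/s1.png

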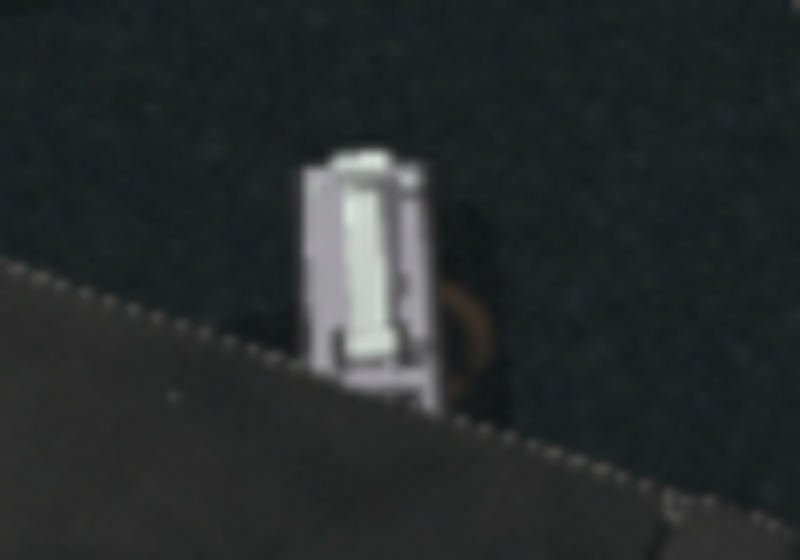

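```bash
cat >> h.py <<'E'
TOP=dict(fx=464.16840152959765,cx=319.9995551087425,cy=201.01292867366686,p=np.array([399.7893588,-57.28386261,1523.41749192]),o=[-3.0395531,0.00604683,-1.58041242])
SC=dict(fx=394.92515838434,cx=318.7622705162337,cy=201.7327458709755,p=np.array([629.99741168,750.77722024,969.94075866]),o=[-2.32514287,0.01926082,2.98238797])
def ray(c,u,v):
    d=R.from_euler('xyz',c['o']).apply([(u-c['cx'])/c['fx'],(v-c['cy'])/c['fx'],1]); return c['p'],d
def atz(c,u,v,z):
    p,d=ray(c,u,v); return p+d*(z-p[2])/d[2]
def proj(c,P):
    q=R.from_euler('xyz',c['o']).inv().apply(np.asarray(P,float)-c['p']); return np.array([c['cx']+c['fx']*q[...,0]/q[...,2],c['cy']+c['fx']*q[...,1]/q[...,2]]).T
def tri(u1,u2):
    p,d=ray(TOP,*u1);q,e=ray(SC,*u2); A=np.stack([d,-e],1); t=np.linalg.lstsq(A,q-p,rcond=None)[0]
    a=p+t[0]*d;b=q+t[1]*e; return (a+b)/2,np.linalg.norm(a-b)
E
python3 - <<'E'
from h import *
f=lambda x,y:(260+(x+.5)/8-.5,180+(y+.5)/8-.5)
C=[atz(TOP,*f(*p),z) for p,z in [((142,128),25),((585,172),34),((572,298),34),((130,260),25)]]
for c in C: print(c.round(1))
print(np.linalg.norm(C[1]-C[0]),np.linalg.norm(C[2]-C[1]),np.linalg.norm(C[3]-C[0]))
for n,p,z in [("pin",(547,235),56),("hingeA",(335,178),40),("hingeB",(335,245),40)]: print(n,atz(TOP,*f(*p),z).round(1))
g=lambda x,y:(270+(x+.5)/8-.5,215+(y+.5)/8-.5)
print("pin tri",tri(f(545,235),g(362,160)), "scene pin z56",atz(SC,*g(362,160),56))
print("hinge", atz(SC,*g(370,345),40), tri(f(335,212),g(370,345)))
for n,z in(("timer",(216,250)),("calc",(424,235)),("beaker",(433,187)),("tower",(200,222))): pass
print(atz(TOP,216,250,21),atz(TOP,424,235,15),atz(TOP,433,187,40))
E
```

```text
[572.5  88.9  25. ]
[551.8 -90.7  34. ]
[501.  -84.8  34. ]
[518.8  93.8  25. ]
180.97164832235603 51.16253243015587 53.96236677285565
pin [524.6 -74.8  56. ]
hingeA [549.8   9.9  40. ]
hingeB [522.8  10.   40. ]
pin tri (array([526.64047844, -74.3881204 ,  47.97424762]), np.float64(2.7515875105170746)) scene pin z56 [528.85407546 -67.60281276  56.        ]
hinge [538.17465532  10.27541498  40.        ] (array([537.13332917,   9.79165666,  39.04308339]), np.float64(1.9636074683500808))
[398.42384138 287.06166655  21.        ] [ 440.25726308 -385.33527063   15.        ] [ 593.36916509 -413.81287695   40.        ]
```

Run:
```python
import cv2
f=cv2.imread("pics/top0_raw.png"); 
cv2.imwrite("pics/t2.png",cv2.resize(f[60:280,80:280],None,fx=2.7,fy=2.7,interpolation=cv2.INTER_CUBIC)+40)
from h import *
c=np.array([536,1.8]);yaw=np.radians(-96.1);X=np.array([np.cos(yaw),np.sin(yaw)]);Y=np.array([-X[1],X[0]])
def W(x,y,z): return [*(c+x*X+y*Y),z]
for nm,cam,(x0,y0,x1,y1),src in(("ot",TOP,(260,180,350,240),"top0_raw"),("os",SC,(270,215,370,285),"scene0_raw")):
    f=cv2.imread(f"pics/{src}.png")[y0:y1,x0:x1]; f=cv2.resize(f,None,fx=8,fy=8,interpolation=cv2.INTER_CUBIC)
    def L(pts,col):
        q=[((proj(cam,np.array(W(*p)))-[x0,y0]+.5)*8-.5).round().astype(int) for p in pts]
        cv2.polylines(f,[np.array(q)],False,col,1)
    L([(90,-28,34),(90,28,34),(-73,28,34),(-73,-28,34),(90,-28,34)],(0,0,255))
    L([(90,-28,0),(90,28,0),(-73,28,0),(-73,-28,0),(90,-28,0)],(0,255,0))
    L([(-90,-28,17),(-90,28,17)],(255,0,0))
    L([(68,-12,56),(68,12,56)],(255,0,255)); L([(-8,-12,40),(-8,12,40)],(255,0,255)); L([(-8,0,40),(77,0,40)],(0,255,255))
    cv2.imwrite(f"pics/{nm}.png",f)
```

```text
(no output)
```

View pics/ot.png

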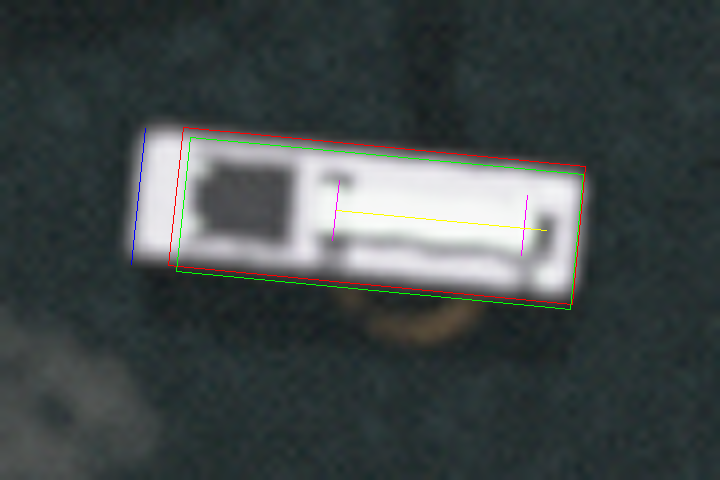

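View pics/os.png

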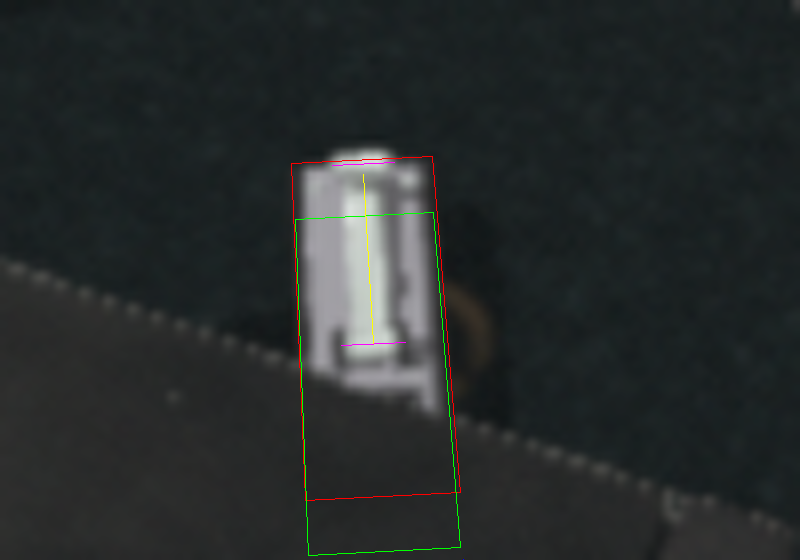

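View pics/t2.png

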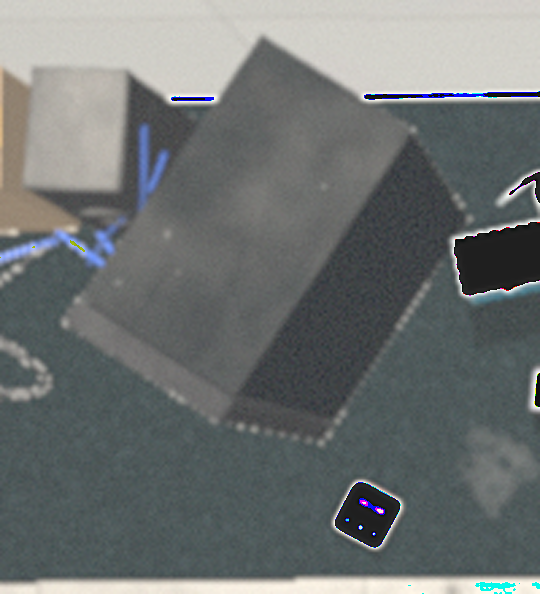

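Run:
```python
from h import *
b=atz(TOP,199,223.7,0); print(b)
for z in (300,350,400,450): print(z,atz(TOP,164.5,214.5,z), atz(TOP,232.5,108,z))
print(tri((164.5,214.5),(318,362)), tri((164.5,214.5),(368,283)),tri((232,108),(222,237)))
```

```text
[484.95434496 348.98316314   0.        ]
300 [493.45591631 360.85740239 300.        ] [780.75945181 183.43422919 300.        ]
350 [489.62784625 343.76833558 350.        ] [765.1895382  173.59629188 350.        ]
400 [485.79977618 326.67926878 400.        ] [749.6196246  163.75835457 400.        ]
450 [481.97170612 309.59020197 450.        ] [734.04971099 153.92041726 450.        ]
(array([545.88911855, 395.92164061, 178.09462029]), np.float64(87.18269498201155)) (array([486.53369099, 340.62509658, 361.29914245]), np.float64(4.6819498910030894)) (array([758.13076187, 173.5728485 , 357.53399976]), np.float64(9.067422032406146))
```

```bash
cat >> h.py <<'E'
def go(target, yaw=None):
    s=ctrl.read_state(); r=R.from_euler('xyz',s['tool_rot'])
    d=r.inv().apply(np.array(target,float)-s['eef_pos'])/10
    print("travel cm",d.round(2), "t",round(s['clock'],2),"pos",s['eef_pos'].round(1),"yaw",np.degrees(s['tool_rot']).round(2),"F",s['force'].round(1),"w",round(s['width'],1))
    if yaw is not None: print("twist",((-(yaw-np.degrees(s['tool_rot'][2]))+180)%360-180).round(2))
E
python3 -c "
from h import *
go([330,260,256],83.9)"
```

```text
travel cm [-22.23 -29.3   -0.  ] t 0.1 pos [220.1 611.  255.5] yaw [-179.9     0.    160.19] F [ 0.6 -0.1 -0.5] w 85.8
twist 76.29
```

```bash
python3 -m inch '{"travel":[[-2.2,-2.9,0],[-4.4,-5.9,0],[-6.7,-8.8,0],[-8.9,-11.7,0],[-11.1,-14.6,0],[-13.3,-17.6,0],[-15.6,-20.5,0],[-17.8,-23.4,0],[-20,-26.4,0],[-22.2,-29.3,0]],"twist":[4,8,12,16,20,24,28,32,36,40],"fingers":[8.5,8.5,8,7.5,7,6.5,6,5.5,5,4.5]}'; python3 -c "
from h import *
go([529,-66,140],83.9);print(ctrl.read_state()['qpos'].round(2))"
```

```text
clock: 0.93
eef_pos: [329.8, 258.7, 256.2]
tool_rot: [-3.141, -0.0, 2.094]
force: [1.5, -1.0, 0.3]
width: 44.9
travel cm [-38.08   1.02  11.62] t 0.93 pos [329.8 258.7 256.2] yaw [-179.98   -0.    120.  ] F [ 1.5 -1.   0.3] w 44.9
twist 36.1
[-0.93  0.31  0.26  2.13 -0.12  0.72 -0.07]
```

```bash
python3 -m inch '{"travel":[[-3.8,0.1,1.2],[-7.6,0.2,2.3],[-11.4,0.3,3.5],[-15.2,0.4,4.6],[-19,0.5,5.8],[-22.8,0.6,7],[-26.7,0.7,8.1],[-30.5,0.8,9.3],[-34.3,0.9,10.5],[-38.1,1,11.6]],"twist":[3.6,7.2,10.8,14.4,18,21.7,25.3,28.9,32.5,36.1],"fingers":[4.5,4.5,4.5,4.5,4.5,4.5,4.5,4.5,4.5,4.5]}'
python3 - <<'E'
from h import *
go([529,-66,67],83.9);print(ctrl.read_state()['qpos'].round(2))
shot("top","t3",(250,170,350,245),8);shot("scene","s3",(250,180,370,270),6)
E
```

```text
clock: 1.77
eef_pos: [530.4, -65.4, 139.3]
tool_rot: [-3.141, -0.0, 1.464]
force: [0.8, -0.2, 0.7]
width: 45.4
travel cm [-0.08 -0.13  7.23] t 1.77 pos [530.4 -65.4 139.3] yaw [-1.7994e+02 -1.0000e-02  8.3900e+01] F [ 0.8 -0.2  0.7] w 45.4
twist -0.0
[-0.14  0.66  0.33  1.95 -0.36  0.59  0.32]
```

View pics/t3.png

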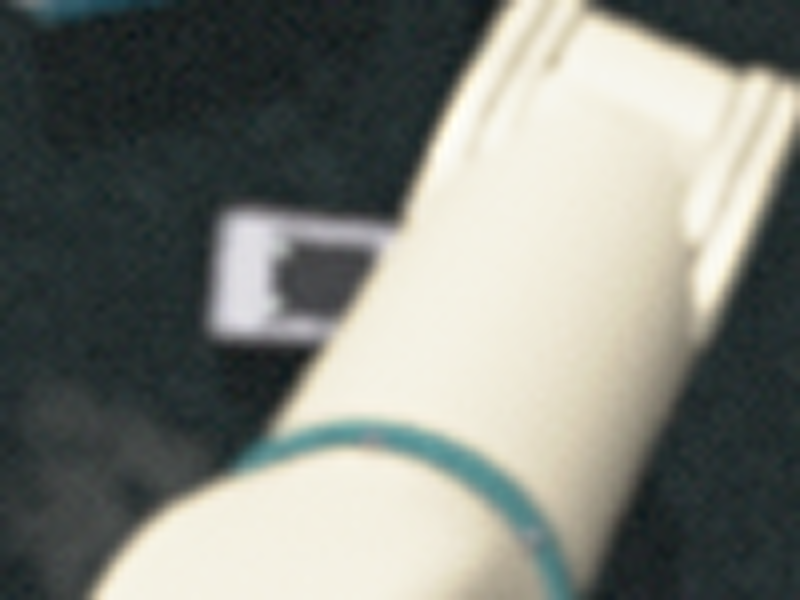

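View pics/s3.png

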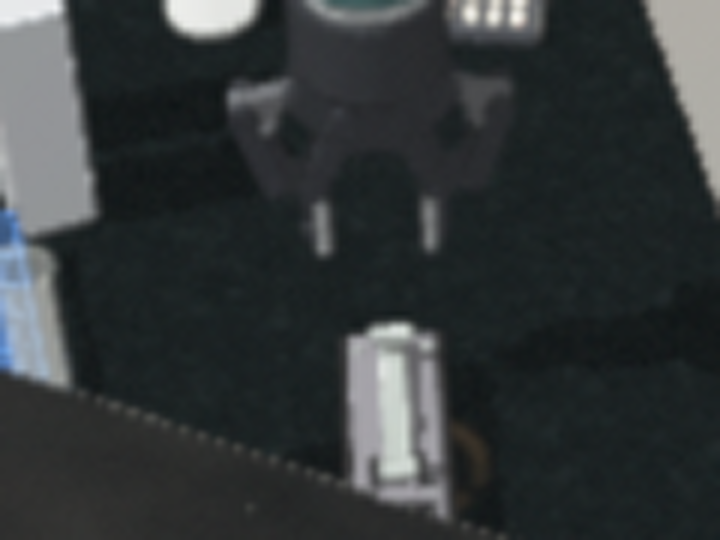

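```bash
python3 -m inch '{"travel":[[0,-0.1,1],[0,-0.1,2],[0,-0.1,3],[0,-0.1,4],[0,-0.1,5],[0,-0.1,6],[0,-0.1,6.7],[0,-0.1,7.2],[0,-0.1,7.2],[0,-0.1,7.2]],"twist":[0,0,0,0,0,0,0,0,0,0],"fingers":[4.5,4.5,4.5,4.5,4.5,4.5,4.5,4.5,4.5,4.5]}'
python3 - <<'E'
from h import *
go([529,-66,67],83.9)
shot("scene","s4",(270,200,370,275),8)
for z in (56,): print((proj(SC,np.array([528.8,-66,z]))-[270,200])*8)
E
```

```text
clock: 2.7
eef_pos: [529.0, -63.7, 68.1]
tool_rot: [-3.141, 0.0, 1.467]
force: [-0.6, 0.3, -0.2]
width: 44.9
travel cm [-0.23  0.02  0.11] t 2.7 pos [529.  -63.7  68.1] yaw [-179.98    0.     84.08] F [-0.6  0.3 -0.2] w 44.9
twist 0.18
[359.26288972 279.51432796]
```

View pics/s4.png

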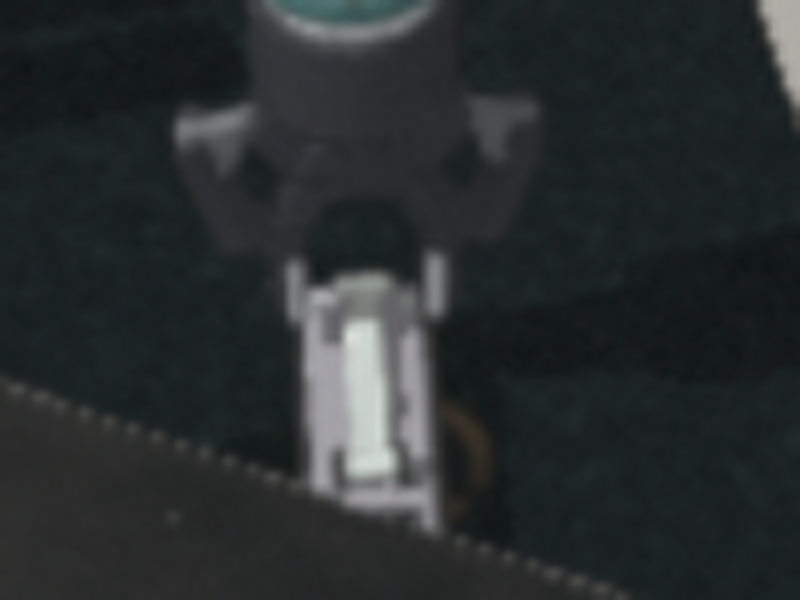

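```bash
python3 -m inch '{"travel":[[-0.2,0,0],[-0.2,0,0],[-0.2,0,0],[-0.2,0,0],[-0.2,0,0],[-0.2,0,0],[-0.2,0,0],[-0.2,0,0],[-0.2,0,0],[-0.2,0,0]],"twist":[0,0,0,0,0,0,0,0,0,0],"fingers":[4,3.5,3,2.7,2.4,2.2,2.1,2.1,2.1,2.1]}'
python3 - <<'E'
from h import *
go([529,-66,67],83.9)
shot("scene","s5",(270,200,370,275),8)
E
```

```text
clock: 3.58
eef_pos: [529.6, -65.7, 68.6]
tool_rot: [3.14, 0.0, 1.468]
force: [2.5, -1.2, 3.7]
width: 21.5
travel cm [-0.04 -0.06  0.16] t 3.58 pos [529.6 -65.7  68.6] yaw [1.7991e+02 1.0000e-02 8.4080e+01] F [ 2.5 -1.2  3.7] w 21.5
twist 0.18
```

View pics/s5.png

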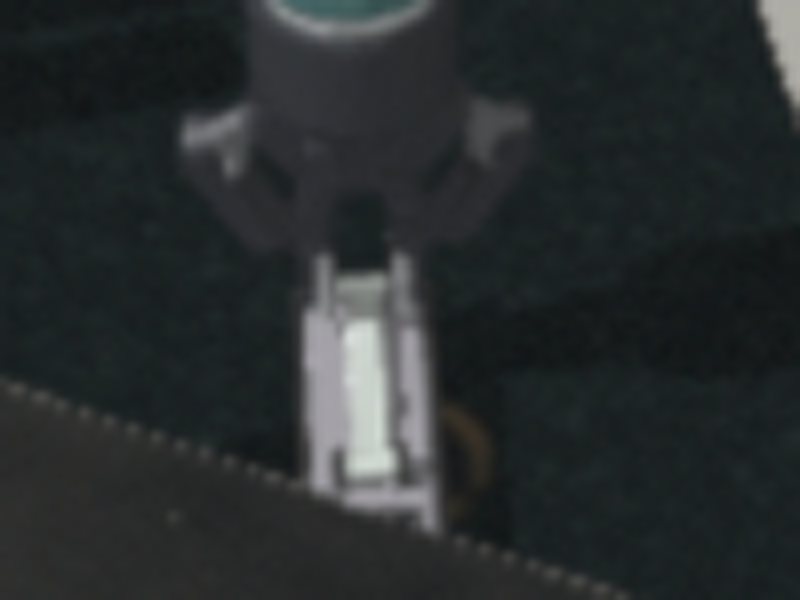

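```bash
python3 -c "
import numpy as np
p=lambda th:np.array([76-77.67*np.cos(np.radians(11.9+th)),16-77.67*np.sin(np.radians(11.9+th))])/10
print([list(p(t).round(2)) for t in np.arange(6,61,6)])
print([list((p(t)-p(60)).round(2)) for t in np.linspace(65,112,10)])"
```

```text
[[np.float64(0.21), np.float64(-0.79)], [np.float64(0.5), np.float64(-1.55)], [np.float64(0.87), np.float64(-2.27)], [np.float64(1.31), np.float64(-2.95)], [np.float64(1.82), np.float64(-3.59)], [np.float64(2.39), np.float64(-4.16)], [np.float64(3.02), np.float64(-4.68)], [np.float64(3.7), np.float64(-5.12)], [np.float64(4.43), np.float64(-5.49)], [np.float64(5.19), np.float64(-5.78)]]
[[np.float64(0.65), np.float64(-0.18)], [np.float64(1.35), np.float64(-0.31)], [np.float64(2.05), np.float64(-0.38)], [np.float64(2.76), np.float64(-0.38)], [np.float64(3.47), np.float64(-0.31)], [np.float64(4.16), np.float64(-0.18)], [np.float64(4.84), np.float64(0.01)], [np.float64(5.5), np.float64(0.26)], [np.float64(6.14), np.float64(0.57)], [np.float64(6.75), np.float64(0.94)]]
```

```bash
python3 -m inch '{"travel":[[0.2,0,-0.8],[0.5,0,-1.55],[0.9,0,-2.3],[1.3,0,-2.95],[1.8,0,-3.6],[2.4,0,-4.15],[3,0,-4.7],[3.7,0,-5.1],[4.4,0,-5.5],[5.2,0,-5.8]],"twist":[0,0,0,0,0,0,0,0,0,0],"fingers":[2.1,2.1,2.1,2.1,2.1,2.1,2.1,2.1,2.1,2.1]}'
python3 - <<'E'
from h import *
go([529,-66,67],83.9)
shot("scene","s6",(270,190,370,265),8)
shot("top","t6",(250,170,350,245),8)
E
```

```text
clock: 4.47
eef_pos: [534.4, -13.3, 126.8]
tool_rot: [3.141, 0.0, 1.468]
force: [1.4, -1.4, -0.4]
width: 21.5
travel cm [-5.3   0.01  5.98] t 4.47 pos [534.4 -13.3 126.8] yaw [1.7998e+02 1.0000e-02 8.4080e+01] F [ 1.4 -1.4 -0.4] w 21.5
twist 0.18
```

View pics/s6.png

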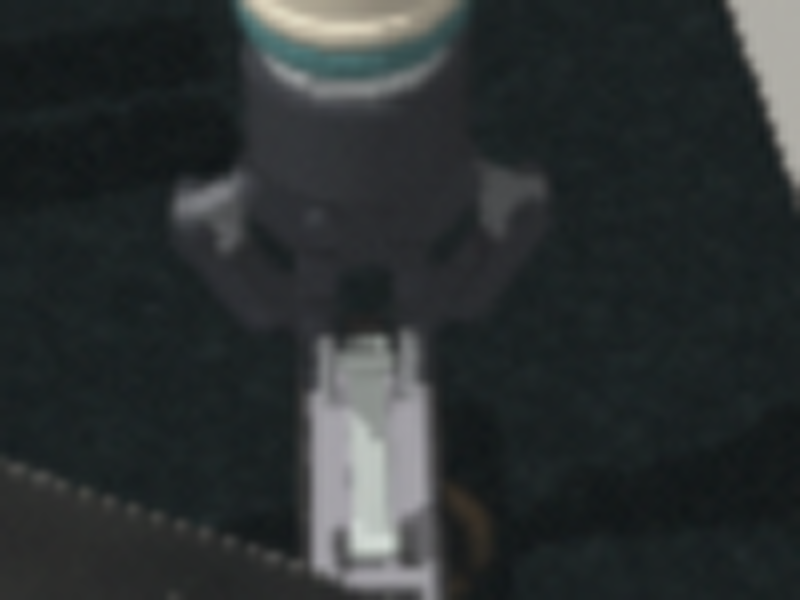

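View pics/t6.png

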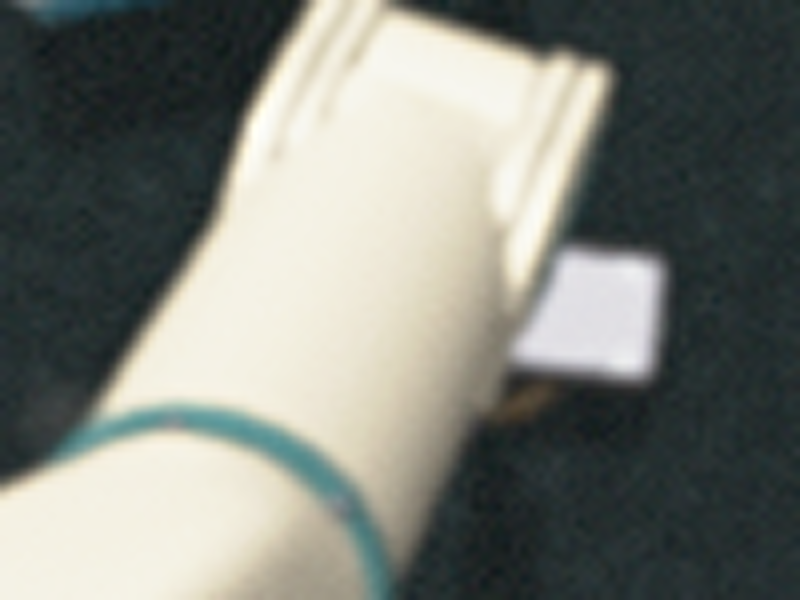

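```bash
python3 -m inch '{"travel":[[0.65,0,-0.2],[1.35,0,-0.3],[2.05,0,-0.4],[2.75,0,-0.4],[3.45,0,-0.3],[4.15,0,-0.2],[4.85,0,0],[5.5,0,0.25],[6.15,0,0.55],[6.75,0,0.9]],"twist":[0,0,0,0,0,0,0,0,0,0],"fingers":[2.1,2.1,2.1,2.1,2.1,2.1,2.1,2.1,2.1,2.1]}'
python3 - <<'E'
from h import *
go([529,-66,67],83.9)
shot("scene","s7",(270,190,370,265),8)
shot("top","t7",(250,170,350,245),8)
E
```

```text
clock: 5.4
eef_pos: [541.7, 54.9, 117.2]
tool_rot: [3.141, -0.001, 1.468]
force: [2.1, 0.9, 3.3]
width: 21.3
travel cm [-12.16  -0.03   5.  ] t 5.4 pos [541.7  54.9 117.2] yaw [ 1.7995e+02 -6.0000e-02  8.4130e+01] F [2.1 0.9 3.3] w 21.3
twist 0.23
```

View pics/s7.png

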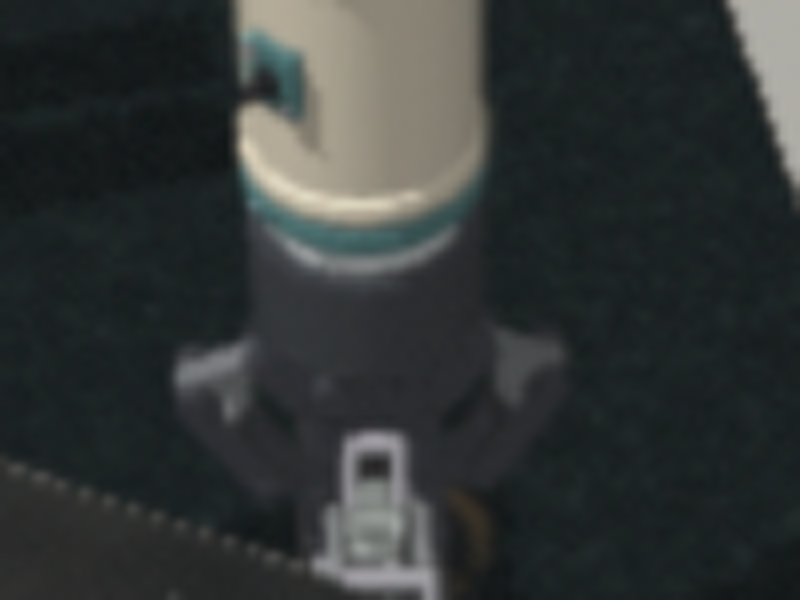

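View pics/t7.png

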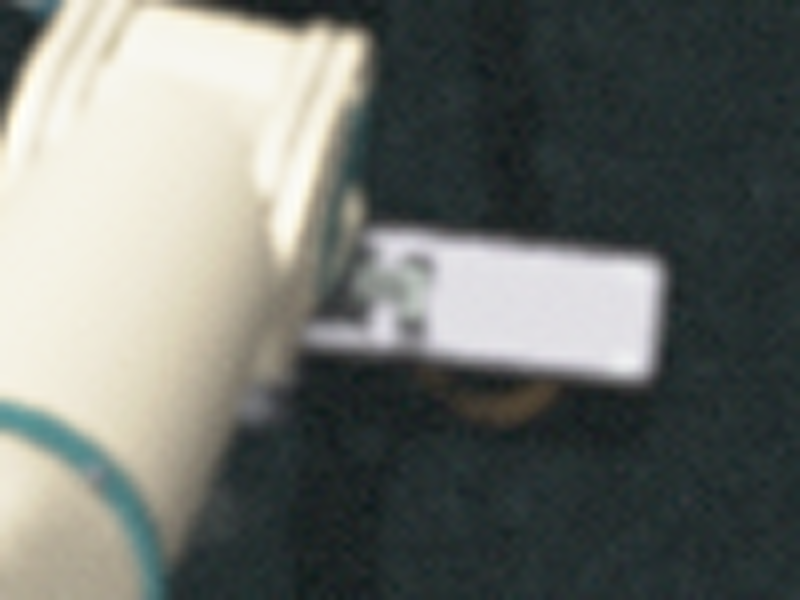

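```bash
python3 -m inch '{"travel":[[0,0,0],[0,0,0],[0,0,0],[0,0,0],[0,0,0],[0,0,0],[0,0,-1.5],[0,0,-3.5],[0,0,-6],[-1,0,-9]],"twist":[0,0,0,0,0,0,0,0,0,0],"fingers":[2.5,3,3.5,4,4.5,5,5,5,5,5]}'
python3 - <<'E'
from h import *
go([529,-66,67],83.9)
shot("scene","s8",(270,190,370,265),8)
shot("top","t8",(250,170,350,245),8)
E
```

```text
clock: 6.33
eef_pos: [539.0, 45.3, 207.0]
tool_rot: [-3.138, -0.001, 1.47]
force: [0.9, 0.3, -0.1]
width: 49.8
travel cm [-11.19   0.17  13.99] t 6.33 pos [539.   45.3 207. ] yaw [-1.7979e+02 -3.0000e-02  8.4240e+01] F [ 0.9  0.3 -0.1] w 49.8
twist 0.34
```

View pics/s8.png

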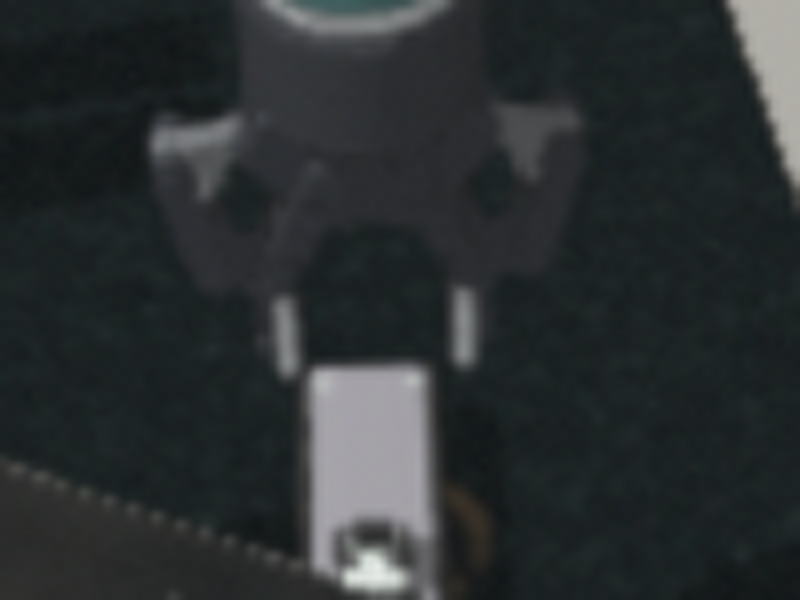

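View pics/t8.png

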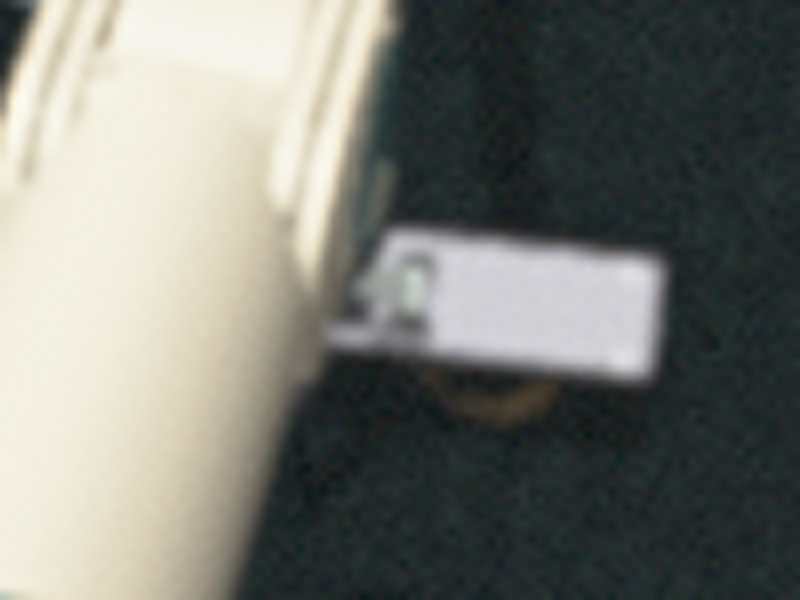

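```bash
python3 -c "
from h import *
c=np.array([536,1.8]);X=np.array([np.cos(np.radians(-95.9)),np.sin(np.radians(-95.9))])
print(c+72*X); go([*(c+72*X),207],83.9)"
```

```text
[528.59893735 -69.81860283]
travel cm [-11.2   -0.23   0.43] t 6.43 pos [542.6  41.4 211.4] yaw [ 1.7955e+02 -3.0000e-02  8.3960e+01] F [ 1.1 -0.8 -0.2] w 49.8
twist 0.06
```

```bash
python3 -m inch '{"travel":[[-1.5,0,0],[-3,-0.1,0],[-5,-0.1,0],[-7,-0.1,0],[-9,-0.2,0.5],[-10.5,-0.2,1.5],[-11.1,-0.2,3],[-11.1,-0.2,5],[-11.1,-0.2,6],[-11.1,-0.2,6]],"twist":[0,0,0,0,0,0,0,0,0,0],"fingers":[5.5,6,6.5,7,7.5,8,8.5,8.5,8.5,8.5]}'
python3 - <<'E'
from h import *
go([528.6,-69.8,26],83.9)
shot("scene","s9",(270,190,370,265),8)
shot("top","t9",(250,170,350,245),8)
E
```

```text
clock: 7.27
eef_pos: [524.8, -66.4, 145.0]
tool_rot: [-3.136, -0.0, 1.467]
force: [-0.4, -0.5, -0.6]
width: 85.2
travel cm [-0.3   0.47 11.89] t 7.27 pos [524.8 -66.4 145. ] yaw [-1.797e+02 -2.000e-02  8.407e+01] F [-0.4 -0.5 -0.6] w 85.2
twist 0.17
```

View pics/s9.png

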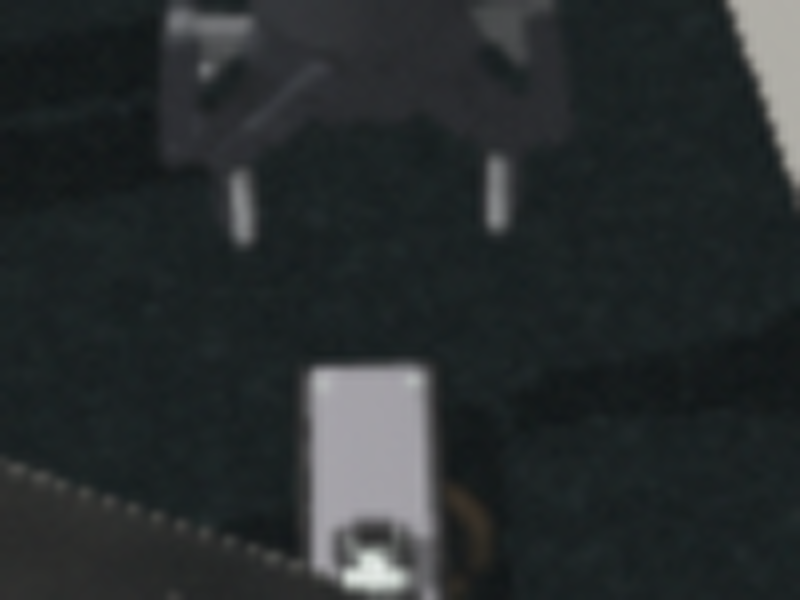

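View pics/t9.png

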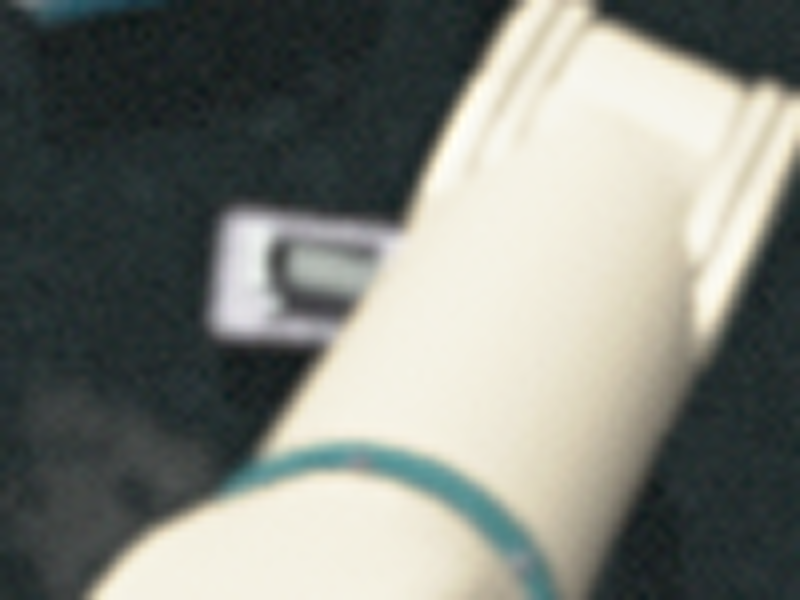

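```bash
python3 -c "
from h import *
c=np.array([536,1.8]);X=np.array([np.cos(np.radians(-95.9)),np.sin(np.radians(-95.9))])
for th in (1.8,2.0,2.2): print(th,(proj(TOP,np.array([*(c+(-8+88*np.cos(th))*X),40+88*np.sin(th)]))-[250,170])*8)
go([528.6,-69.8,26],83.9)"
```

```text
1.8 [349.06929202 261.05418718]
2.0 [306.47471433 258.49142155]
2.2 [268.74321469 257.13406994]
travel cm [-0.31  0.25 12.11] t 7.37 pos [526.5 -66.5 147.1] yaw [-1.7994e+02 -1.0000e-02  8.4110e+01] F [ 0.1 -0.   0.1] w 85.3
twist 0.21
```

```bash
python3 -m inch '{"travel":[[-0.2,0.1,2],[-0.3,0.1,4],[-0.3,0.2,6],[-0.3,0.2,8],[-0.3,0.2,9.5],[-0.3,0.2,10.5],[-0.3,0.2,11.3],[-0.3,0.2,11.9],[-0.3,0.2,12],[-0.3,0.2,12]],"twist":[0,0,0,0,0,0,0,0,0,0],"fingers":[8.5,8.5,8.5,8.5,8.5,8.5,8.5,8.5,8.5,8.5]}'
python3 - <<'E'
from h import *
shot("scene","s10",(270,190,370,265),8)
go([528.6,-69.8,26],83.9)
E
```

```text
clock: 8.2
eef_pos: [528.7, -70.0, 27.5]
tool_rot: [3.141, -0.0, 1.468]
force: [-0.2, -0.9, 0.0]
width: 85.5
travel cm [ 0.03 -0.02  0.18] t 8.25 pos [528.8 -70.1  27.8] yaw [179.95   0.    84.08] F [-0.2 -0.1 -0.1] w 84.7
twist 0.18
```

View pics/s10.png

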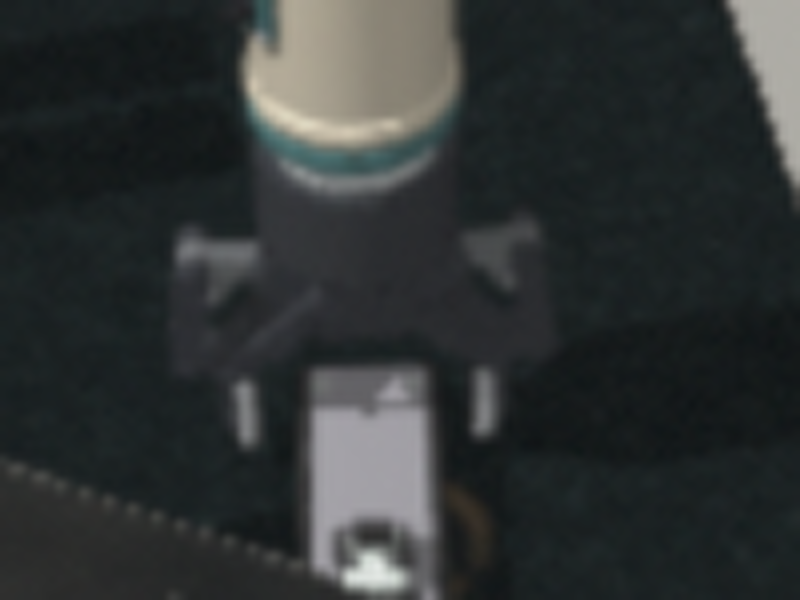

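```bash
python3 -m inch '{"travel":[[0,0,0],[0,0,0],[0,0,0],[0,0,0],[0,0,0],[0,0,0],[0,0,0],[0,0,0],[0,0,0],[0,0,0]],"twist":[0,0,0,0,0,0,0,0,0,0],"fingers":[8,7.5,7,6.6,6.2,5.9,5.7,5.5,5.5,5.5]}'; python3 -c "
from h import *
go([528.6,-69.8,26],83.9)"
```

```text
clock: 9.08
eef_pos: [528.0, -70.0, 27.5]
tool_rot: [-3.141, -0.0, 1.467]
force: [-2.9, 0.6, 5.4]
width: 55.7
travel cm [0.02 0.06 0.15] t 9.08 pos [528.  -70.   27.5] yaw [-1.7996e+02 -2.0000e-02  8.4060e+01] F [-2.9  0.6  5.4] w 55.7
twist 0.16
```

```bash
python3 -c "
import numpy as np
for d in range(3,91,3):
    p=np.radians(d); print(d,round(1.7*p+14.5*(1-np.cos(p))+.6*np.sin(p),2),round(14.5*np.sin(p)+.6*(np.cos(p)-1),2))"
python3 -m inch '{"travel":[[0.1,0,-0.4],[0.2,0,-0.8],[0.3,0,-1.1],[0.4,0,-1.5],[0.5,0,-1.9],[0.6,0,-2.3],[0.7,0,-2.6],[0.8,0,-3],[0.9,0,-3.4],[1.1,0,-3.7]],"twist":[0,0,0,0,0,0,0,0,0,0],"fingers":[5.5,5.5,5.5,5.5,5.5,5.5,5.5,5.5,5.5,5.5]}'
python3 - <<'E'
from h import *
shot("scene","s11",(270,190,370,265),8)
shot("top","t11",(250,170,350,245),8)
go([528.6,-69.8,26],83.9)
E
```

```text
3 0.14 0.76
6 0.32 1.51
9 0.54 2.26
12 0.8 3.0
15 1.09 3.73
18 1.43 4.45
21 1.8 5.16
24 2.21 5.85
27 2.65 6.52
30 3.13 7.17
33 3.65 7.8
36 4.19 8.41
39 4.77 8.99
42 5.37 9.55
45 6.01 10.08
48 6.67 10.58
51 7.35 11.05
54 8.06 11.48
57 8.8 11.89
60 9.55 12.26
63 10.32 12.59
66 11.11 12.89
69 11.91 13.15
72 12.73 13.38
75 13.55 13.56
78 14.39 13.71
81 15.23 13.82
84 16.07 13.88
87 16.92 13.91
90 17.77 13.9
clock: 9.92
eef_pos: [529.6, -59.2, 64.8]
tool_rot: [3.141, 0.0, 1.467]
force: [-0.4, 0.0, -4.0]
width: 56.0
travel cm [-1.13 -0.02  3.88] t 10.02 pos [529.9 -58.6  64.8] yaw [ 1.7995e+02 -2.0000e-02  8.4120e+01] F [-0.2 -0.3 -5.5] w 55.6
twist 0.22
```

View pics/s11.png

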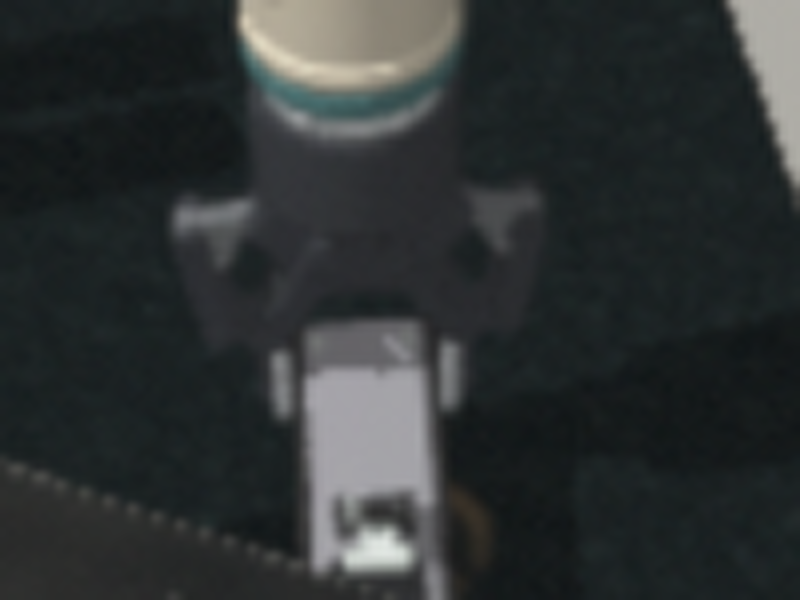

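View pics/t11.png

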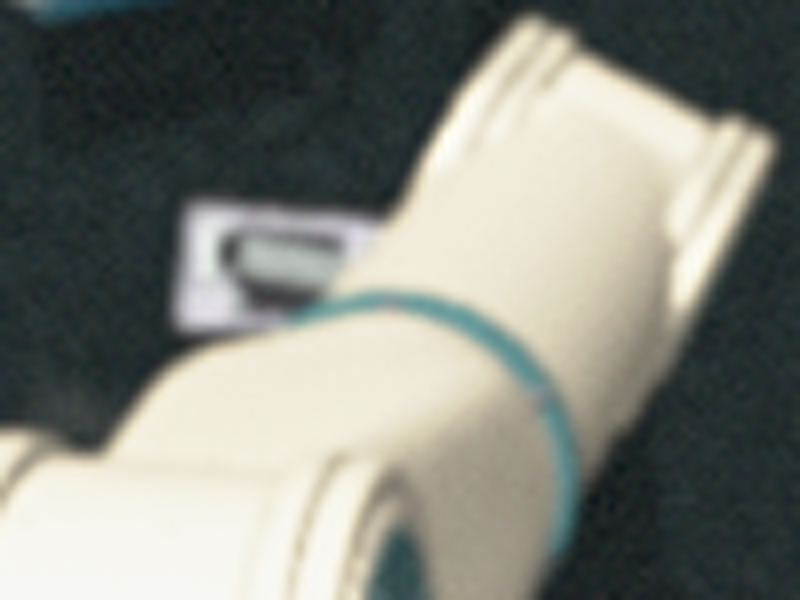

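```bash
python3 -m inch '{"travel":[[0,0,0.5],[0,0,1],[0,0,1],[0,0,1],[0,0,1],[0,0,1],[0,0,1],[0,0,1],[0,0,1],[0,0,1]],"twist":[0,0,0,0,0,0,0,0,0,0],"fingers":[5.5,5.5,5.52,5.52,5.54,5.54,5.56,5.56,5.57,5.57]}'
python3 - <<'E'
from h import *
shot("scene","s12",(270,190,370,265),8)
shot("top","t12",(250,170,350,245),8)
go([528.6,-69.8,26],83.9)
E
```

```text
clock: 10.85
eef_pos: [529.6, -59.0, 54.5]
tool_rot: [3.141, -0.0, 1.468]
force: [0.6, 1.1, -3.6]
width: 55.6
travel cm [-1.08  0.01  2.84] t 10.95 pos [529.7 -59.   54.4] yaw [ 1.7998e+02 -1.0000e-02  8.4080e+01] F [-0.3 -0.4 -3.3] w 55.6
twist 0.18
```

View pics/s12.png

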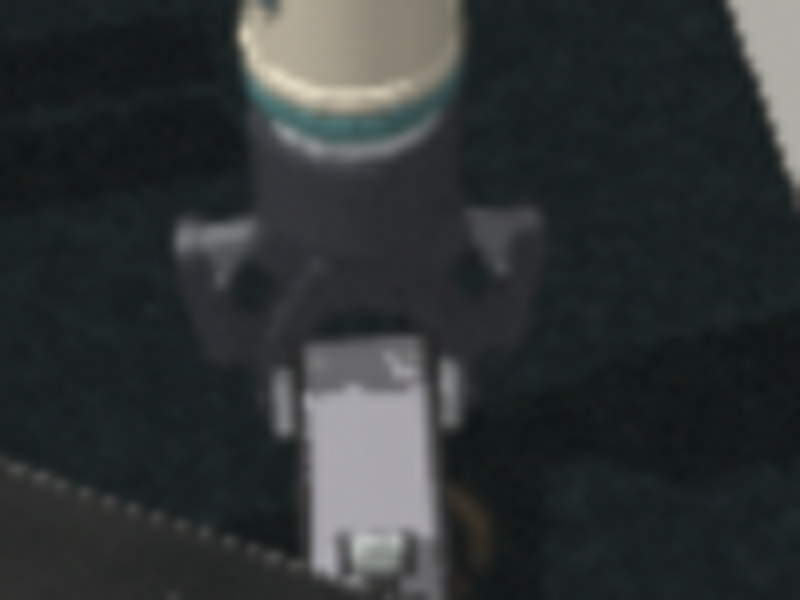

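View pics/t12.png

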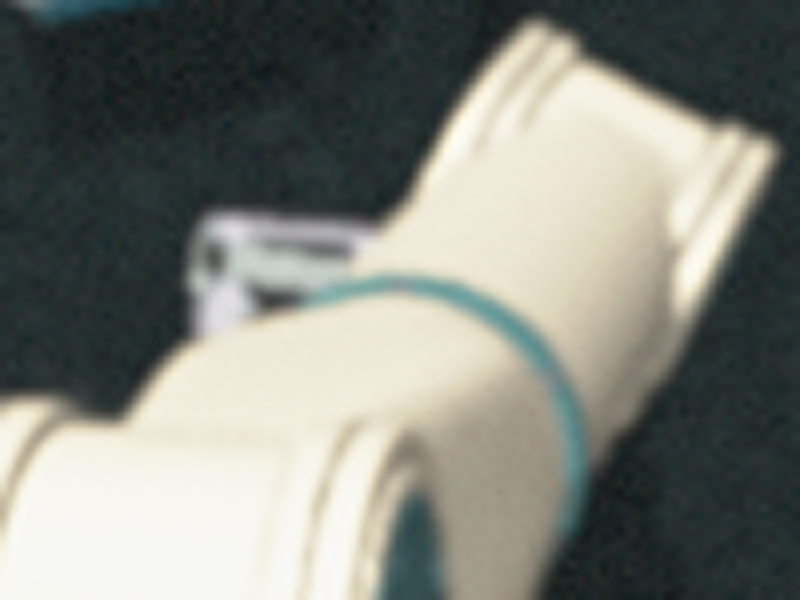

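```bash
python3 -m inch '{"travel":[[0.3,0,-0.9],[0.7,0,-1.7],[1.1,0,-2.4],[1.5,0,-3.1],[1.9,0,-3.8],[2.4,0,-4.4],[2.4,0,-4.4],[2.4,0,-4.4],[2.4,0,-4.4],[2.4,0,-4.4]],"twist":[0,0,0,0,0,0,0,0,0,0],"fingers":[5.57,5.57,5.57,5.57,5.57,5.57,5.58,5.58,5.58,5.58]}'
python3 - <<'E'
from h import *
shot("scene","s13",(270,190,370,265),8)
shot("top","t13",(250,170,350,245),8)
go([528.6,-69.8,26],83.9)
E
```

```text
clock: 11.78
eef_pos: [532.3, -34.9, 98.2]
tool_rot: [3.141, -0.0, 1.467]
force: [1.1, 2.1, -2.5]
width: 55.9
travel cm [-3.5  -0.01  7.21] t 11.88 pos [532.3 -35.1  98.1] yaw [ 1.7999e+02 -2.0000e-02  8.4060e+01] F [ 0.2  1.5 -1.9] w 55.6
twist 0.16
```

View pics/s13.png

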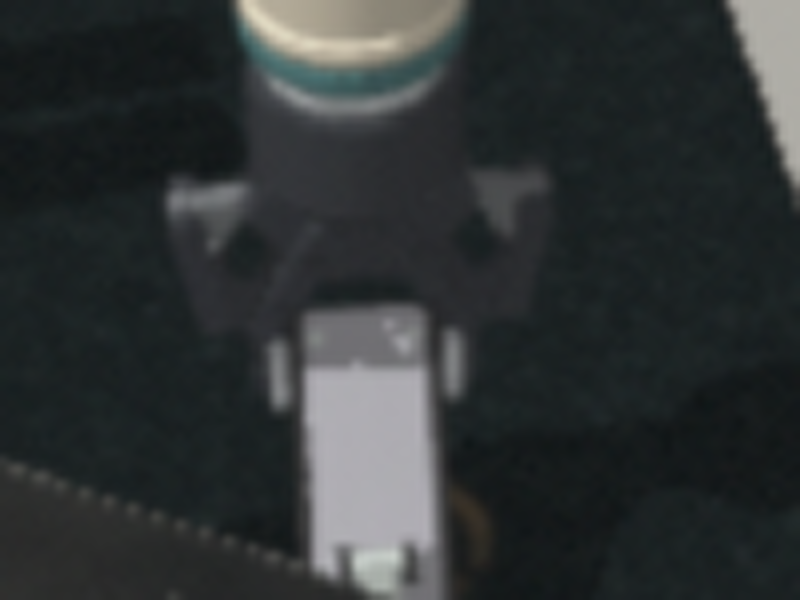

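View pics/t13.png

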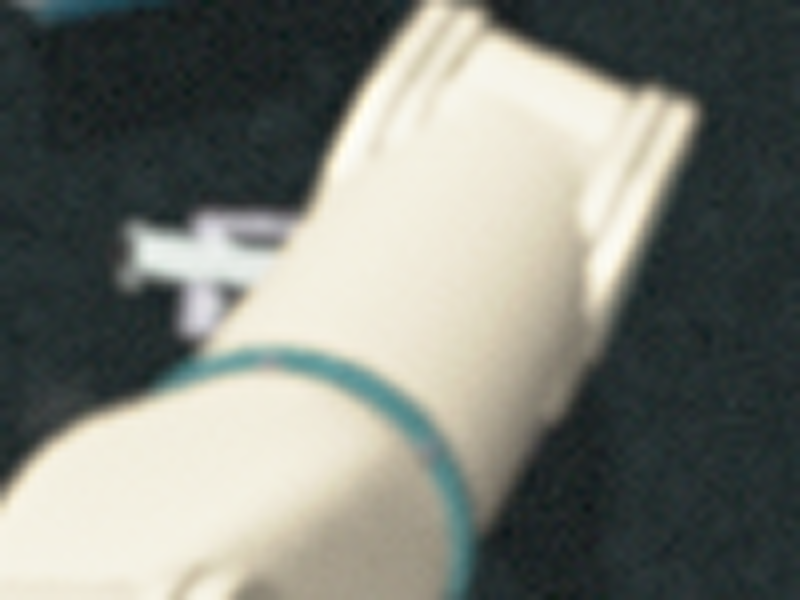

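```bash
python3 -m inch '{"travel":[[0.5,0,-0.65],[1.05,0,-1.25],[1.65,0,-1.8],[2.25,0,-2.4],[2.9,0,-2.9],[3.55,0,-3.4],[4.2,0,-3.9],[4.9,0,-4.3],[4.9,0,-4.3],[4.9,0,-4.3]],"twist":[0,0,0,0,0,0,0,0,0,0],"fingers":[5.58,5.58,5.58,5.58,5.58,5.58,5.58,5.58,5.58,5.58]}'
python3 - <<'E'
from h import *
shot("scene","s14",(270,190,370,265),8)
shot("top","t14",(250,170,350,245),8)
go([528.6,-69.8,26],83.9)
E
```

```text
clock: 12.72
eef_pos: [537.2, 14.2, 141.8]
tool_rot: [3.141, -0.001, 1.469]
force: [-2.4, -0.9, 2.5]
width: 55.9
travel cm [-8.390e+00  1.000e-02  1.154e+01] t 12.82 pos [537.1  13.6 141.4] yaw [ 1.7999e+02 -2.0000e-02  8.4080e+01] F [-2.  -0.9  3.1] w 55.7
twist 0.18
```

View pics/s14.png

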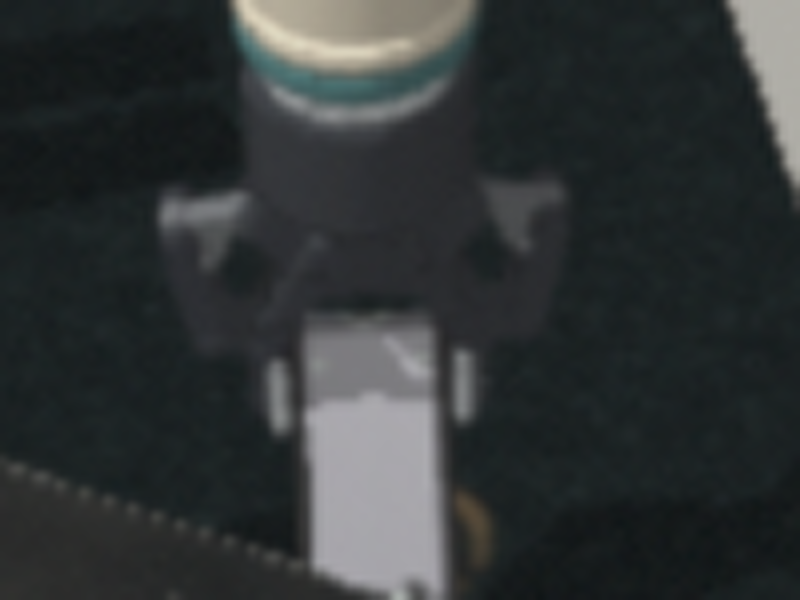

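View pics/t14.png

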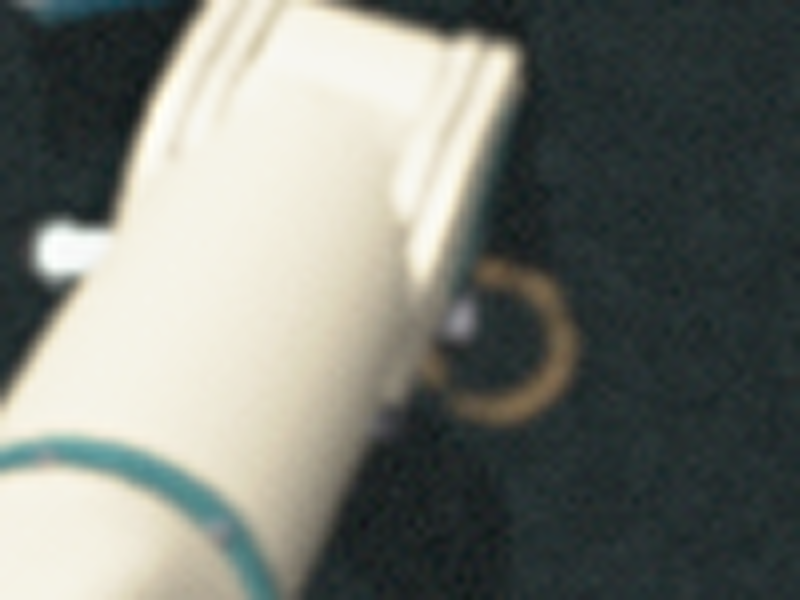

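```bash
python3 -m inch '{"travel":[[0.75,0,-0.5],[1.5,0,-0.9],[2.25,0,-1.2],[3.05,0,-1.5],[3.85,0,-1.8],[4.65,0,-2],[5.5,0,-2.2],[5.5,0,-2.2],[5.5,0,-2.2],[5.5,0,-2.2]],"twist":[0,0,0,0,0,0,0,0,0,0],"fingers":[5.58,5.58,5.58,5.58,5.58,5.58,5.58,5.58,5.58,5.58]}'
python3 - <<'E'
from h import *
shot("scene","s15",(270,190,370,265),8)
shot("top","t15",(230,170,330,245),8)
go([528.6,-69.8,26],83.9)
E
```

```text
clock: 13.65
eef_pos: [542.7, 68.7, 163.3]
tool_rot: [3.142, -0.001, 1.468]
force: [-1.4, 1.4, -0.5]
width: 56.3
travel cm [-13.88   0.03  13.72] t 13.75 pos [542.7  68.2 163.2] yaw [-1.7999e+02 -2.0000e-02  8.4060e+01] F [-1.1 -0.7 -0.5] w 56.0
twist 0.16
```

View pics/s15.png

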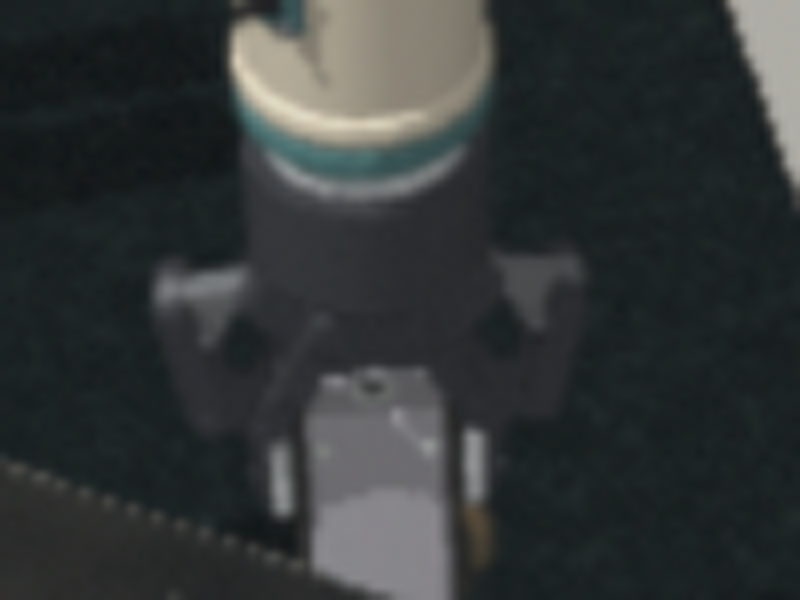

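View pics/t15.png

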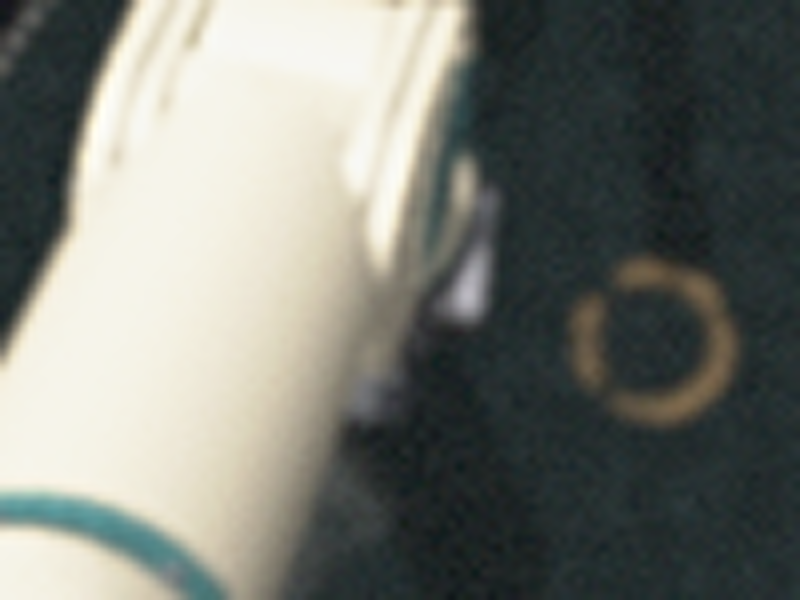

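```bash
python3 -m inch '{"travel":[[0.5,0,-0.1],[1,0,-0.15],[1.5,0,-0.2],[2,0,-0.25],[2.5,0,-0.3],[3,0,-0.3],[3.5,0,-0.35],[3.5,0,-0.35],[3.5,0,-0.35],[3.5,0,-0.35]],"twist":[0,0,0,0,0,0,0,0,0,0],"fingers":[5.58,5.58,5.58,5.58,5.58,5.58,5.58,5.58,5.55,5.5]}'
python3 - <<'E'
from h import *
shot("scene","s16",(270,190,370,265),8)
shot("top","t16",(230,170,330,245),8)
go([528.6,-69.8,26],83.9)
E
```

```text
clock: 14.58
eef_pos: [546.4, 104.0, 166.8]
tool_rot: [-3.142, -0.001, 1.468]
force: [-0.3, 2.1, 0.7]
width: 55.9
travel cm [-17.47   0.02  14.06] t 14.68 pos [546.4 103.9 166.8] yaw [ 1.80e+02 -7.00e-02  8.41e+01] F [-1.7  1.9  0.3] w 55.7
twist 0.2
```

View pics/s16.png

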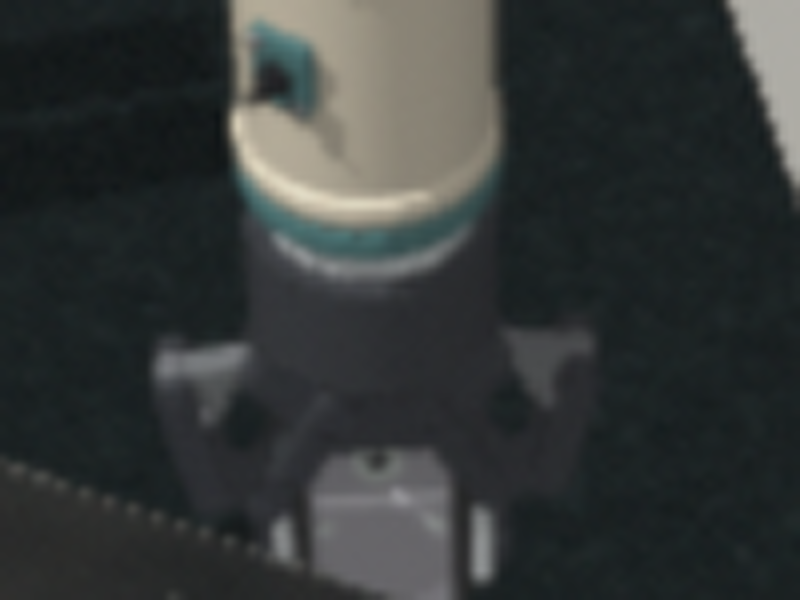

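View pics/t16.png

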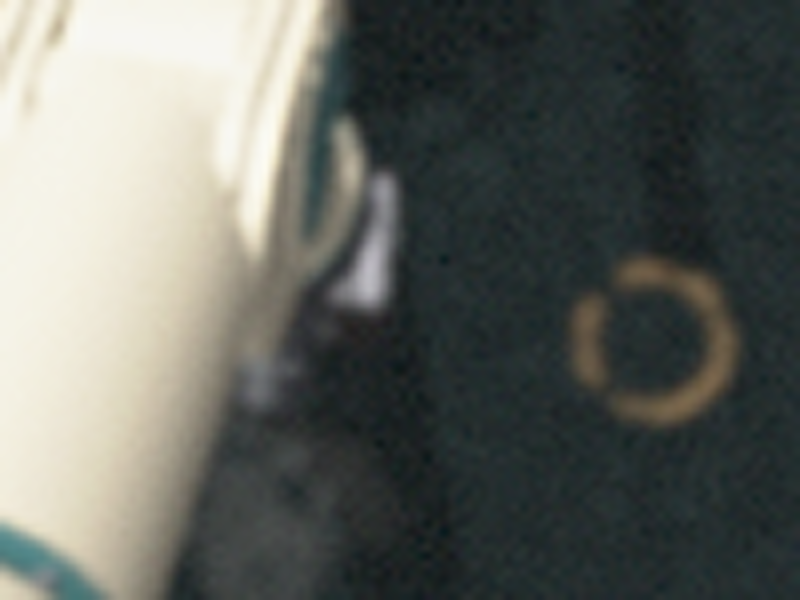

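```bash
python3 -m inch '{"travel":[[0,0,0],[0,0,0],[0,0,-0.5],[0,0,-1.5],[0,0,-2.5],[-1.5,0,-2.5],[-3.5,0,-2.5],[-6,0,-2.5],[-8.5,0,-2.5],[-11,0,-2.5]],"twist":[0,0,0,0,0,0,0,0,0,0],"fingers":[5.3,5,5,5,5,5,5,5,5,5]}';  python3 -m inch '{"travel":[[-2,0,0],[-4,0,0],[-6,0,0],[-8,0,0],[-9.5,0,0],[-10.5,0,0],[-11,0,0],[-11,0,0],[-11,0,0],[-11,0,0]],"twist":[0,0,0,0,0,0,0,0,0,0],"fingers":[5,5,5,5,5,5,5,5,5,5]}'
python3 - <<'E'
from h import *
shot("scene","s17",(250,150,370,240),6)
shot("top","t17",(250,170,350,245),8)
go([528.6,-69.8,26],83.9)
E
```

```text
clock: 15.52
eef_pos: [535.0, -8.0, 192.7]
tool_rot: [3.14, 0.001, 1.468]
force: [-0.5, 0.3, -5.1]
width: 55.4
clock: 16.35
eef_pos: [523.9, -114.3, 191.7]
tool_rot: [-3.141, -0.001, 1.469]
force: [-0.3, 0.2, -4.4]
width: 55.1
travel cm [ 4.48  0.03 16.57] t 16.45 pos [ 523.8 -114.4  191.7] yaw [-1.7998e+02 -4.0000e-02  8.4200e+01] F [ 0.8  0.4 -4.4] w 55.2
twist 0.3
```

View pics/s17.png

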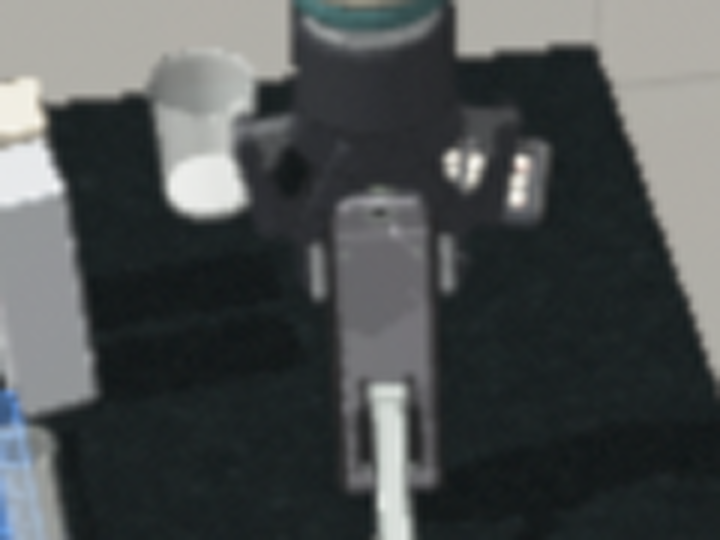

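View pics/t17.png

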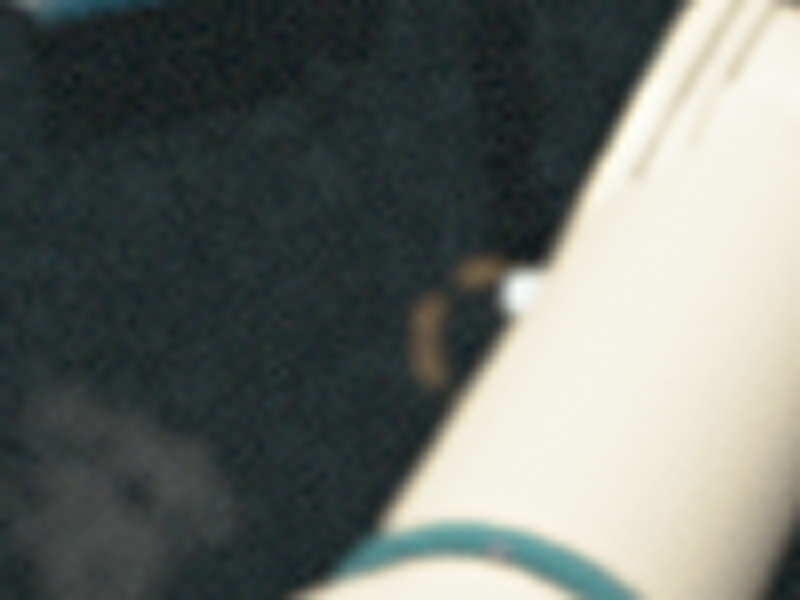

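Run:
```python
import cv2
f=cv2.imread("pics/s17_raw.png"); 
g=cv2.resize(f[178:242,295:340],None,fx=9,fy=9,interpolation=cv2.INTER_CUBIC)
g=cv2.convertScaleAbs(g,alpha=1.5,beta=10)
cv2.imwrite("pics/s17z.png",g)
```

```text
(no output)
```

View pics/s17z.png

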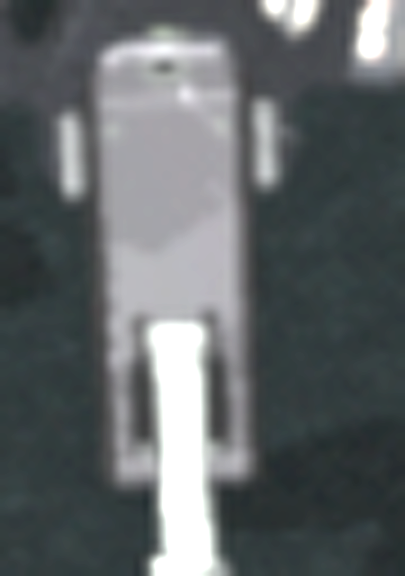

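```bash
cat >> h.py <<'E'
def world(P,phi,pt,xp=72.,zp=22.,yaw=84.1):
    """meter point -> world; P=pivot world; phi tilt deg (90 upright)"""
    x,y,z=pt; a=np.radians(phi); u=(x-xp); w=(z-zp)
    h=-u*np.cos(a)+w*np.sin(a)   # along tool x (bottom-ward)
    v=u*np.sin(a)+w*np.cos(a)
    tx=np.array([np.cos(np.radians(yaw)),np.sin(np.radians(yaw)),0]); ty=np.array([tx[1],-tx[0],0])
    return P+h*tx+y*ty+np.array([0,0,v])
def overlay(raw,cam,P,phis,out,crop,k,**kw):
    x0,y0,x1,y1=crop; f0=cv2.imread(raw)[y0:y1,x0:x1]; outs=[]
    for phi in phis:
        f=cv2.convertScaleAbs(cv2.resize(f0,None,fx=k,fy=k,interpolation=cv2.INTER_CUBIC),alpha=1.4,beta=10)
        def L(pts,col):
            q=[((proj(cam,world(P,phi,p,**kw))-[x0,y0]+.5)*k-.5).round().astype(int) for p in pts]
            cv2.polylines(f,[np.array(q)],False,col,1)
        L([(90,-28,34),(90,28,34),(-73,28,34),(-73,-28,34),(90,-28,34)],(0,0,255))
        L([(90,-28,34),(90,-28,0),(90,28,0),(90,28,34)],(0,255,0))
        for t in np.radians([0,30,60,90]): L([(-73-17*np.sin(t),-28,17+17*np.cos(t)),(-73-17*np.sin(t),28,17+17*np.cos(t))],(255,0,0))
        c,s=np.cos(2.2),np.sin(2.2)
        pin=lambda y:(-8+76*c-16*s,y,40+76*s+16*c)
        L([pin(-12),pin(12)],(255,0,255)); L([(-8,-12,40),(-8,12,40)],(255,0,255)); L([(-8,0,40),(-8+90*c,0,40+90*s)],(0,255,255))
        cv2.putText(f,str(phi),(3,12),0,.4,(255,255,255),1); outs.append(f)
    cv2.imwrite(out,np.hstack(outs))
E
python3 - <<'E'
from h import *
overlay("pics/s17_raw.png",SC,np.array([523.8,-114.4,188]),[80,86,92],"pics/o17.png",(293,178,338,258),6,)
E
```

```text
(no output)
```

View pics/o17.png

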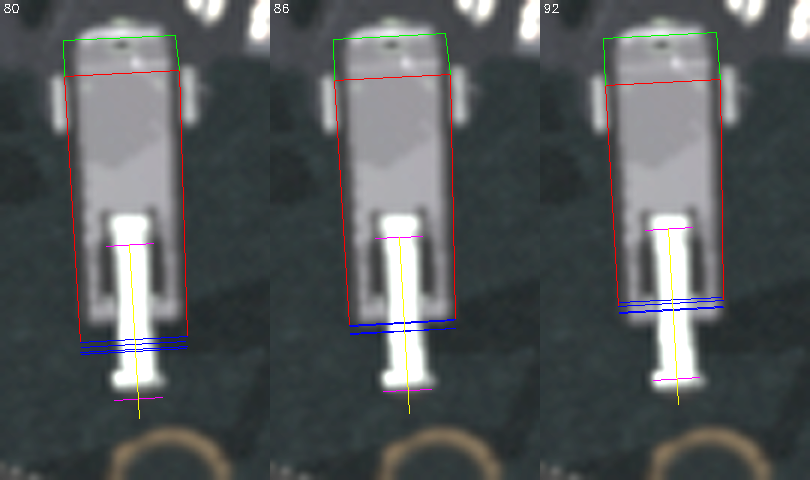

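```bash
python3 -m inch '{"travel":[[0,0,0.4],[0,0,0.9],[0,0,1.4],[0,0,1.8],[0,0,2.2],[0,0,2.4],[0,0,2.5],[0,0,2.55],[0,0,2.55],[0,0,2.55]],"twist":[0,0,0,0,0,0,0,0,0,0],"fingers":[5,5,5,5,5,5,5,5,5,5]}'
python3 - <<'E'
from h import *
shot("scene","s18",(250,150,370,240),6)
go([528.6,-69.8,26],83.9)
s=ctrl.read_state()
overlay("pics/s18_raw.png",SC,s['eef_pos']-[0,0,2],[82,86,90],"pics/o18.png",(293,178,338,258),6,)
E
```

```text
clock: 17.28
eef_pos: [523.3, -115.9, 166.9]
tool_rot: [-3.141, -0.0, 1.467]
force: [-3.7, 1.0, 5.6]
width: 55.3
travel cm [ 4.63  0.06 14.08] t 17.33 pos [ 523.3 -115.9  166.8] yaw [-1.7997e+02 -2.0000e-02  8.4070e+01] F [-3.3  0.2  6.5] w 55.3
twist 0.17
```

View pics/o18.png

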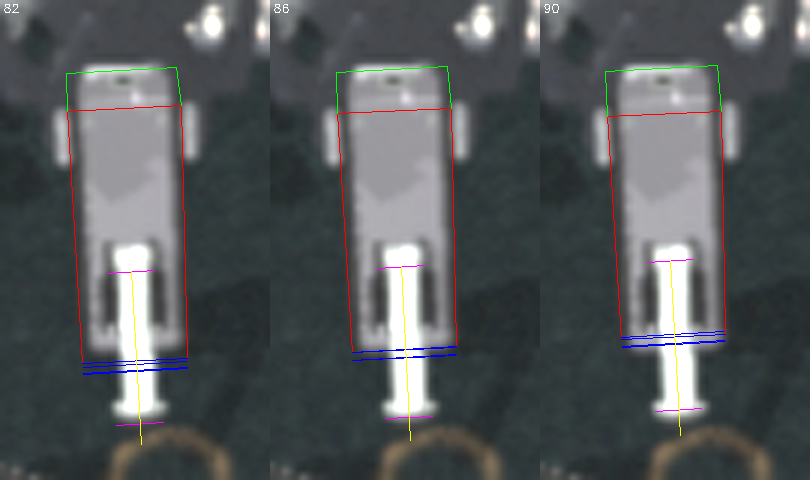

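Run:
```python
import cv2
f=cv2.imread("pics/s18_raw.png"); 
a=cv2.resize(f[186:206,303:327],None,fx=16,fy=16,interpolation=cv2.INTER_CUBIC)
b=cv2.resize(f[226:252,303:327],None,fx=16,fy=16,interpolation=cv2.INTER_CUBIC)
import numpy as np
g=np.zeros((420,800,3),np.uint8); g[:a.shape[0],:a.shape[1]]=a; g[:b.shape[0],400:400+b.shape[1]]=b
cv2.imwrite("pics/s18z.png",cv2.convertScaleAbs(g,alpha=1.3,beta=10))
print(f[184:206,313:317].mean(axis=(1,2)).round()); print(f[226:242,309:312].mean(axis=(1,2)).round()); print(f[226:242,321:324].mean(axis=(1,2)).round());print(f[238:252,315:318].mean(axis=(1,2)).round())
```

```text
[ 45.  45.  45.  43.  66. 139. 117.  93. 108. 118. 133. 120. 108. 105.
 104. 104. 104. 104. 104. 104. 104. 104.]
[ 56.  55.  61.  62.  60.  65.  91. 108. 118. 102.  67.  37.  31.  31.
  30.  31.]
[66. 66. 66. 66. 67. 70. 72. 84. 83. 64. 38. 31. 30. 32. 32. 34.]
[217. 218. 218. 219. 219. 220. 221. 216. 174. 102.  55.  40.  44.  55.]
```

View pics/s18z.png

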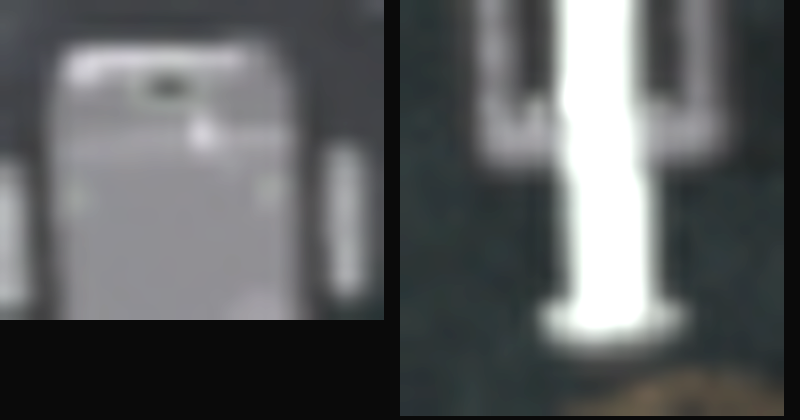

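```bash
cat >> h.py <<'E'
from scipy.optimize import least_squares
def feats(P,phi,**kw):
    c,s=np.cos(2.2),np.sin(2.2); V=lambda p:proj(SC,world(P,phi,p,**kw))[1]
    bot=max(V((-73-17*np.sin(t),0,17+17*np.cos(t))) for t in np.linspace(0,2,60))
    return np.array([V((90,0,0)),V((90,0,34)),bot,V((-8+76*c-16*s,0,40+76*s+16*c))])
def fit(tcp,meas,zbot=0,use=(0,1,2,3)):
    use=list(use)
    def P(q): # q=[y shift, phi]; z from contact
        a=np.radians(q[1]); z=zbot+17+145*np.sin(a)+(22-17)*np.cos(a)
        return np.array([tcp[0],tcp[1]+q[0],z])
    r=least_squares(lambda q:(feats(P(q),q[1])-meas)[use],[0,86])
    print("yshift,phi",r.x.round(2),"res",r.fun.round(2))
    return r.x
E
python3 - <<'E'
from h import *
for u in((0,1,2,3),(0,2,3),(0,2),(0,3),(1,2),(1,3)): print(u,end=' ');fit([523.3,-115.9,166.8],np.array([188.5,194,235.7,245.7]),use=u)
E
```

```text
(0, 1, 2, 3) yshift,phi [-9.27 85.72] res [-0.73  0.61  0.27 -0.17]
(0, 2, 3) yshift,phi [-5.71 87.66] res [-0.07 -0.05  0.11]
(0, 2) yshift,phi [-5.39 87.7 ] res [-0. -0.]
(0, 3) yshift,phi [-5.29 88.35] res [ 0. -0.]
(1, 2) yshift,phi [-11.83  85.19] res [-0. -0.]
(1, 3) yshift,phi [-11.22  83.48] res [ 0. -0.]
```

```bash
python3 -m inch '{"travel":[[0,0,-0.7],[0,0,-1.5],[0,0,-2],[0,0,-2],[0,0,-2],[0,0,-2],[0,0,-2],[0,0,-2],[0,0,-2],[0,0,-2]],"twist":[0,-3,-9,-15,-21,-27,-33,-39,-45,-50],"fingers":[5,5,5,5,5,5,5,5,5,5]}';  python3 -m inch '{"travel":[[0,0,0],[0,0,0],[0,0,0],[0,0,0],[0,0,0],[0,0,0],[0,0,0],[0,0,0],[0,0,0],[0,0,0]],"twist":[-6,-12,-18,-24,-30,-36,-41,-44,-46,-46],"fingers":[5,5,5,5,5,5,5,5,5,5]}'
python3 - <<'E'
from h import *
shot("scene","s19",(280,165,360,245),7)
shot("top","t19",(280,170,380,245),8)
go([528.6,-69.8,26],180)
E
```

```text
clock: 18.17
eef_pos: [524.2, -115.9, 186.3]
tool_rot: [3.141, 0.001, 2.345]
force: [-0.7, 0.3, -4.6]
width: 55.1
clock: 19.0
eef_pos: [524.0, -116.1, 186.2]
tool_rot: [-3.141, 0.001, -3.14]
force: [0.2, 0.4, -4.1]
width: 55.1
travel cm [-0.46  4.62 16.02] t 19.1 pos [ 523.9 -116.   186.2] yaw [-1.7999e+02  3.0000e-02 -1.8000e+02] F [ 1.2 -0.3 -5.3] w 55.0
twist 0.0
```

View pics/s19.png

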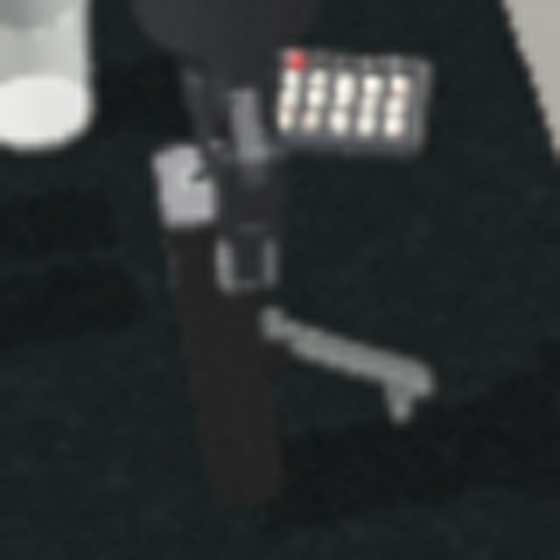

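View pics/t19.png

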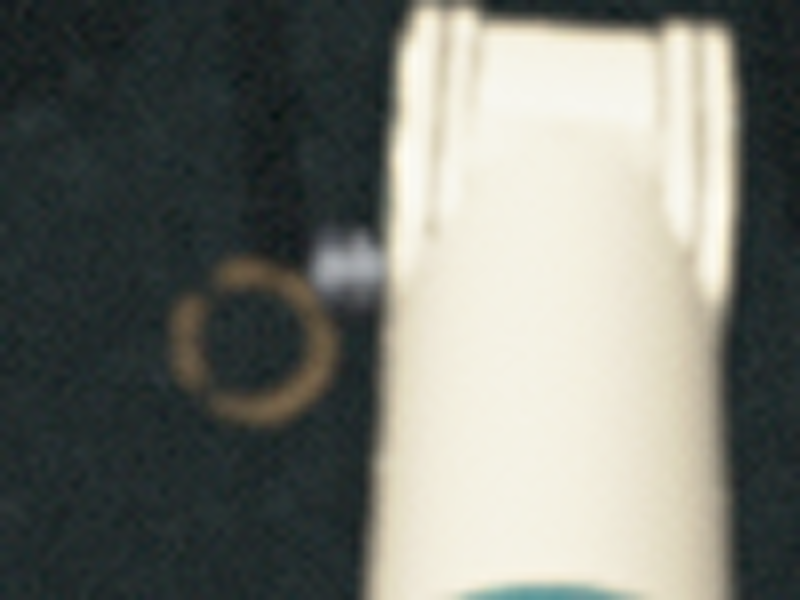

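Run:
```python
from h import *
overlay("pics/s19_raw.png",SC,np.array([524,-116,181]),[86,88,90],"pics/o19.png",(297,180,345,245),7,yaw=180,zp=25)
```

```text
(no output)
```

View pics/o19.png

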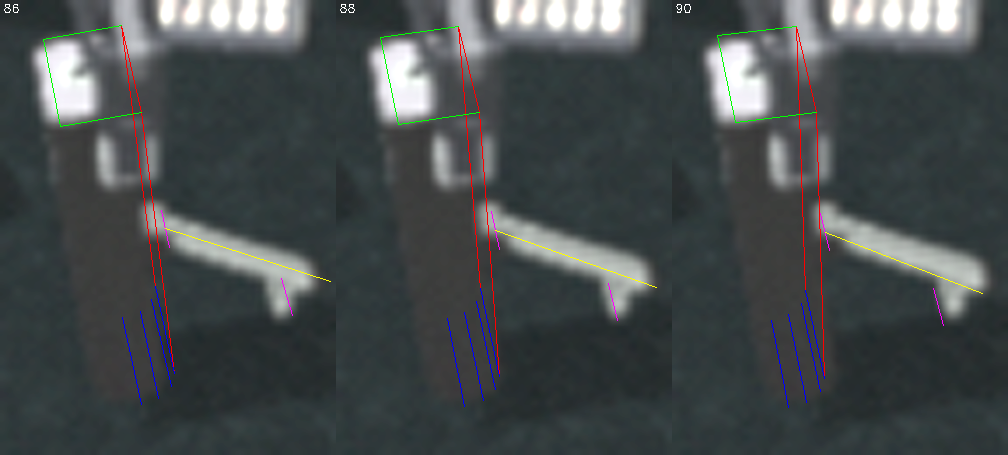

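Run:
```python
from h import *
f=cv2.imread("pics/s19_raw.png")[180:245,297:345].astype(float)
g=np.clip((f-15)*4,0,255).astype(np.uint8); k=8
g=cv2.resize(g,None,fx=k,fy=k,interpolation=cv2.INTER_CUBIC)
outs=[g.copy()]
for phi in(84,90):
    h=g.copy()
    def L(pts,col):
        q=[((proj(SC,world(np.array([524,-116,181.]),phi,p,yaw=180,zp=25))-[297,180]+.5)*k-.5).round().astype(int) for p in pts]
        cv2.polylines(h,[np.array(q)],False,col,1)
    L([(90,28,0),(90,28,34)]+[(-73-17*np.sin(t),28,17+17*np.cos(t)) for t in np.linspace(0,np.pi,20)]+[(90,28,0),(90,-28,0),(90,-28,34),(90,28,34)],(0,0,255))
    outs.append(h)
cv2.imwrite("pics/s19z.png",np.hstack(outs)[:, :])
print(outs[0].shape)
```

```text
(520, 384, 3)
```

View pics/s19z.png

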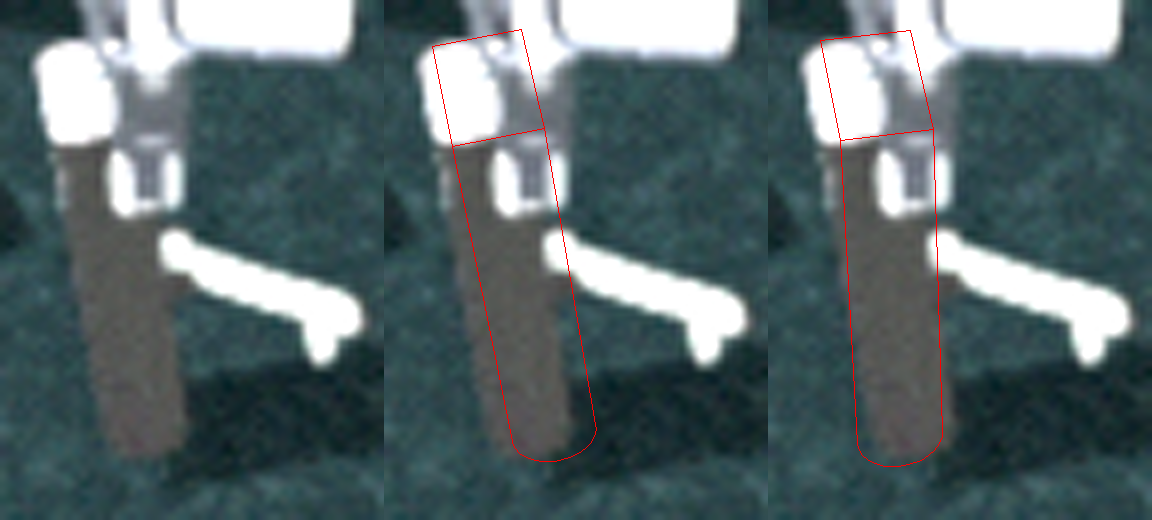

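```bash
python3 -m inch '{"travel":[[0,0,0.7],[0,0,1.3],[0,0,1.7],[0,0,1.95],[0,0,1.95],[0,0,1.95],[0.2,0,1.95],[0.4,0,1.95],[0.6,0,1.95],[0.8,0,1.95]],"twist":[0,0,0,0,0,0,0,0,0,0],"fingers":[5,5,5,5,5.3,5.57,5.57,5.57,5.57,5.57]}'
python3 - <<'E'
from h import *
shot("scene","s20",(280,165,360,245),7)
go([528.6,-69.8,26],180)
cat=open("/dev/null")
E
cat >> h.py <<'E'
def side(raw,P,phis,out,x0=297,y0=180,x1=345,y1=255,k=8,zp=27,xp=72):
    f=cv2.imread(raw)[y0:y1,x0:x1].astype(float)
    g=np.clip((f-15)*4,0,255).astype(np.uint8); g=cv2.resize(g,None,fx=k,fy=k,interpolation=cv2.INTER_CUBIC); outs=[g.copy()]
    for phi in phis:
        h=g.copy()
        def L(pts,col):
            q=[((proj(SC,world(np.array(P,float),phi,p,yaw=180,zp=zp,xp=xp))-[x0,y0]+.5)*k-.5).round().astype(int) for p in pts]
            cv2.polylines(h,[np.array(q)],False,col,1)
        L([(90,28,0),(90,28,34)]+[(-73-17*np.sin(t),28,17+17*np.cos(t)) for t in np.linspace(0,np.pi,20)]+[(90,28,0),(90,-28,0),(90,-28,34),(90,28,34)],(0,0,255))
        outs.append(h)
    o=np.hstack(outs); s=min(1,800/o.shape[1]) ; cv2.imwrite(out,cv2.resize(o,None,fx=s,fy=s,interpolation=cv2.INTER_AREA))
E
python3 -c "
from h import *
p=ctrl.read_state()['eef_pos']; side('pics/s20_raw.png',p-[0,0,5],(90,),'pics/o20.png')"
```

```text
clock: 19.93
eef_pos: [515.8, -115.8, 166.8]
tool_rot: [-3.142, 0.001, -3.14]
force: [1.1, -0.0, -3.1]
width: 55.8
travel cm [-1.35  4.61 14.08] t 19.98 pos [ 515.2 -115.9  166.8] yaw [-1.8000e+02 -1.0000e-02 -1.7993e+02] F [ 0.1 -0.1 -3.5] w 55.8
twist 0.07
```

View pics/o20.png

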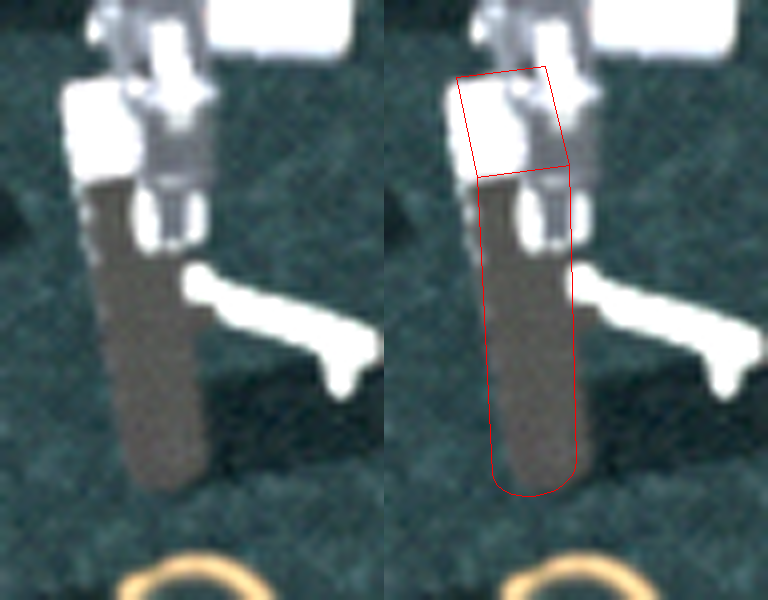

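```bash
python3 -m inch '{"travel":[[0,0,0],[0,0,0.1],[0,0,0.2],[0,0,0.2],[0.2,0,0.2],[0.4,0,0.2],[0.6,0,0.2],[0.8,0,0.2],[0.8,0,0.2],[0.8,0,0.2]],"twist":[0,0,0,0,0,0,0,0,0,0],"fingers":[5.45,5.45,5.45,5.5,5.53,5.53,5.53,5.53,5.53,5.53]}'
python3 - <<'E'
from h import *
shot("scene","s21",(280,165,360,245),7)
go([528.6,-69.8,26],180)
p=ctrl.read_state()['eef_pos']; side('pics/s21_raw.png',p-[0,0,5],(90,),'pics/o21.png')
E
```

```text
clock: 20.82
eef_pos: [510.6, -115.9, 166.5]
tool_rot: [-3.141, 0.007, -3.14]
force: [2.3, 0.4, 6.2]
width: 55.7
travel cm [-1.7   4.61 14.07] t 20.87 pos [ 510.7 -115.9  166.6] yaw [-179.96    0.4  -179.91] F [2.8 1.  7.2] w 55.7
twist 0.09
```

View pics/o21.png

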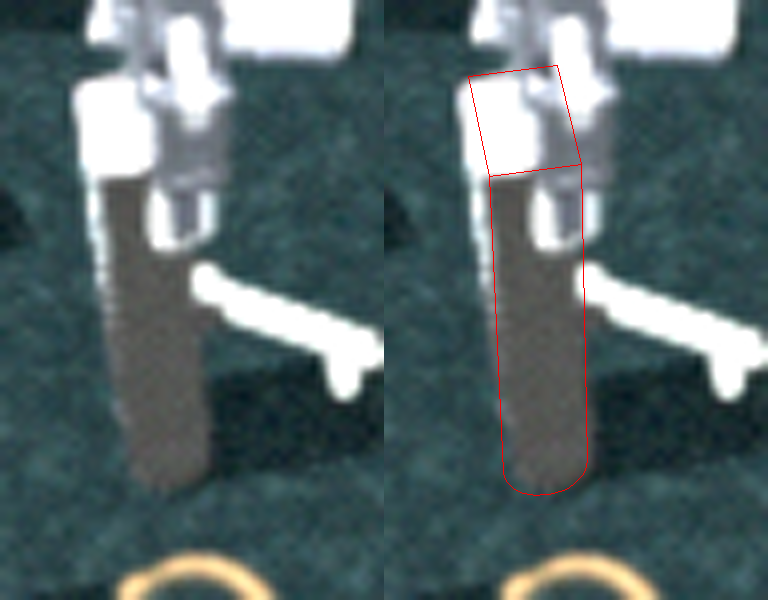

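```bash
python3 -m inch '{"travel":[[0.2,0,0],[0.4,0,0],[0.5,0,0],[0.5,0,0],[0.5,0,0],[0.5,0,0],[0.5,0,0],[0.5,0,0],[0.5,0,0],[0.5,0,0]],"twist":[0,0,0,0,0,0,0,0,0,0],"fingers":[5.53,5.53,5.53,5.53,5.54,5.54,5.54,5.54,5.54,5.54]}'
python3 - <<'E'
from h import *
shot("scene","s22",(280,165,360,245),7)
go([528.6,-69.8,26],180)
p=ctrl.read_state()['eef_pos']; side('pics/s22_raw.png',p-[0,0,5],(90,),'pics/o22.png')
E
```

```text
clock: 21.7
eef_pos: [505.3, -116.0, 166.2]
tool_rot: [-3.141, 0.006, -3.14]
force: [2.1, 0.5, 5.9]
width: 55.4
travel cm [-2.25  4.63 14.03] t 21.75 pos [ 505.4 -116.   166.2] yaw [-179.96    0.35 -179.91] F [ 1.3 -0.   6.7] w 55.5
twist 0.09
```

View pics/o22.png

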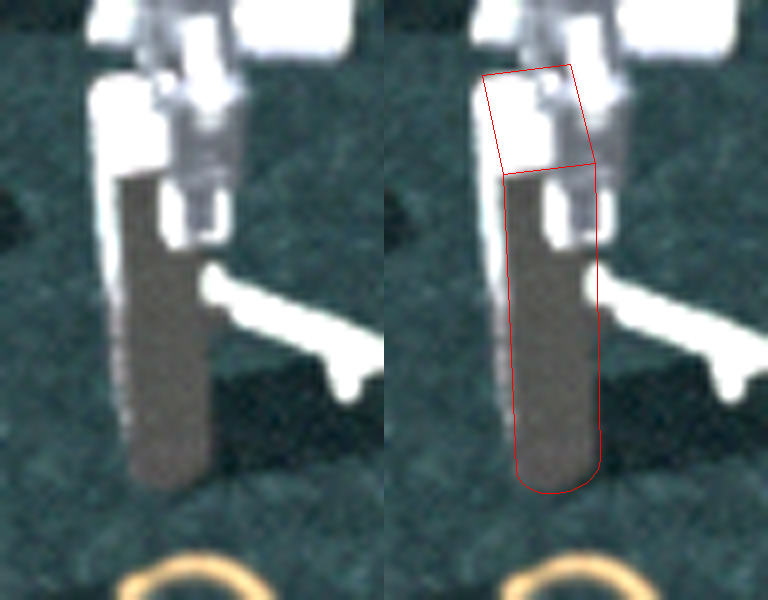

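Run:
```python
from h import *
f=cv2.imread("pics/s22_raw.png").astype(int)
for r in range(202,242,4):
    print(r,[(f[r,c,2]-f[r,c,1]) for c in range(308,328)],[f[r,c].sum() for c in range(308,318)])
```

```text
202 [np.int64(-6), np.int64(-9), np.int64(-5), np.int64(-2), np.int64(-1), np.int64(0), np.int64(1), np.int64(0), np.int64(-2), np.int64(-1), np.int64(-2), np.int64(-2), np.int64(-2), np.int64(-2), np.int64(-2), np.int64(-1), np.int64(-2), np.int64(-1), np.int64(-2), np.int64(-5)] [np.int64(151), np.int64(313), np.int64(269), np.int64(175), np.int64(133), np.int64(125), np.int64(116), np.int64(114), np.int64(123), np.int64(180)]
206 [np.int64(-5), np.int64(-6), np.int64(-6), np.int64(-3), np.int64(-1), np.int64(-1), np.int64(0), np.int64(-1), np.int64(-1), np.int64(-2), np.int64(-3), np.int64(-2), np.int64(-2), np.int64(-2), np.int64(-2), np.int64(-2), np.int64(-2), np.int64(-3), np.int64(-5), np.int64(-7)] [np.int64(118), np.int64(223), np.int64(263), np.int64(189), np.int64(119), np.int64(109), np.int64(108), np.int64(112), np.int64(133), np.int64(259)]
210 [np.int64(-6), np.int64(-5), np.int64(-8), np.int64(-5), np.int64(-1), np.int64(-1), np.int64(0), np.int64(-1), np.int64(0), np.int64(0), np.int64(-1), np.int64(-1), np.int64(-1), np.int64(-1), np.int64(-2), np.int64(-3), np.int
[... 2497 characters left out ...]
), np.int64(-1), np.int64(-1), np.int64(-1), np.int64(-2), np.int64(-1), np.int64(-3), np.int64(-5), np.int64(-3), np.int64(-4)] [np.int64(95), np.int64(92), np.int64(94), np.int64(99), np.int64(130), np.int64(120), np.int64(110), np.int64(106), np.int64(105), np.int64(107)]
238 [np.int64(-6), np.int64(-7), np.int64(-9), np.int64(-7), np.int64(-7), np.int64(-2), np.int64(1), np.int64(0), np.int64(1), np.int64(1), np.int64(-1), np.int64(0), np.int64(0), np.int64(-1), np.int64(-1), np.int64(-3), np.int64(-5), np.int64(-6), np.int64(-5), np.int64(-5)] [np.int64(91), np.int64(95), np.int64(99), np.int64(97), np.int64(98), np.int64(118), np.int64(113), np.int64(108), np.int64(106), np.int64(112)]
```

Run:
```python
from h import *
P=ctrl.read_state()['eef_pos']-[0,0,5]
def sl(phi,y,z):
    a=proj(SC,world(P,phi,(60,y,z),yaw=180.1,zp=27)); b=proj(SC,world(P,phi,(-60,y,z),yaw=180.1,zp=27)); return round((b[0]-a[0])/(b[1]-a[1]),4)
for phi in (86,88,89,90,91,92): print(phi,sl(phi,-28,0),sl(phi,28,0),sl(phi,28,34))
r=np.array([202,206,210,214,218,222,226,230,234]);print(np.polyfit(r,[308.3,308.6,309.25,309.35,310.2,310.2,310.4,310.4,311.4],1))
r=np.array([202,206,210,214,218,226,230,234]);print(np.polyfit(r,[310.85,311,311.2,311.7,312.05,312.5,312.6,312.9],1))
```

```text
86 0.1435 0.1413 0.113
88 0.0958 0.0921 0.0643
89 0.0721 0.0678 0.0403
90 0.0487 0.0437 0.0164
91 0.0254 0.0197 -0.0073
92 0.0022 -0.0041 -0.0309
[8.72916667e-02 2.90759306e+02]
[6.68789809e-02 2.97303822e+02]
```

```bash
python3 -m inch '{"travel":[[0.1,0,0],[0.2,0,0],[0.3,0,0],[0.3,0,0],[0.3,0,0],[0.3,0,0],[0.3,0,0],[0.3,0,0],[0.3,0,0],[0.3,0,0]],"twist":[0,0,0,0,0,0,0,0,0,0],"fingers":[5.54,5.54,5.54,5.54,5.5,5.4,5.2,5,5,5]}'
python3 - <<'E'
from h import *
shot("scene","s23",(280,165,360,245),7)
go([528.6,-69.8,26],180)
p=ctrl.read_state()['eef_pos']; side('pics/s23_raw.png',p-[0,0,5],(90,),'pics/o23.png')
f=cv2.imread("pics/s23_raw.png").astype(int)
for r in range(198,242,4):
    print(r,[int(f[r,c,2]-f[r,c,1]) for c in range(318,328)],[int(f[r,c].sum()) for c in range(306,318)])
E
```

```text
clock: 22.58
eef_pos: [501.6, -116.0, 166.0]
tool_rot: [-3.141, 0.005, -3.14]
force: [2.4, -0.0, 7.6]
width: 55.3
travel cm [-2.64  4.62 14.01] t 22.63 pos [ 501.6 -116.   166. ] yaw [-179.97    0.26 -179.91] F [1.9 0.2 6.7] w 55.2
twist 0.09
198 [1, -1, -3, -2, -2, -3, -1, -2, -1, -2] [101, 100, 100, 155, 306, 417, 482, 495, 495, 495, 492, 474]
202 [-1, -1, -2, -1, -2, -2, -2, -2, -2, -1] [92, 95, 94, 153, 321, 324, 215, 131, 113, 111, 109, 115]
206 [-1, -3, -2, -2, -2, -2, -2, -2, -4, -6] [94, 91, 95, 138, 274, 303, 205, 123, 110, 111, 109, 115]
210 [0, -2, -2, -1, -1, -1, -4, -4, -6, -6] [98, 93, 90, 116, 233, 326, 236, 133, 107, 105, 113, 109]
214 [-1, 0, 0, -1, 0, -3, -3, -4, -4, -6] [101, 102, 99, 109, 167, 296, 239, 144, 112, 109, 109, 109]
218 [0, 0, 0, -1, -1, -1, -2, -1, -3, -4] [93, 92, 97, 106, 128, 206, 199, 144, 111, 109, 110, 108]
222 [0, -1, -1, -1, 0, -1, -5, -5, -5, -6] [89, 91, 91, 95, 108, 154, 142, 116, 109, 108, 104, 109]
226 [-1, 0, 0, -1, 1, -2, -5, -7, -6, -6] [99, 94, 93, 91, 109, 171, 177, 138, 113, 104, 108, 109]
230 [0, 0, -2, 0, -1, -1, -4, -5, -6, -5] [93, 95, 93, 99, 104, 122, 167, 139, 112, 108, 110, 108]
234 [1, 1, 0, 0, 0, -3, -4, -4, -4, -5] [97, 96, 91, 89, 90, 101, 145, 134, 110, 105, 109, 113]
238 [0, -1, -1, -1, -2, -2, -5, -7, -4, -5] [96, 94, 94, 93, 96, 98, 100, 111, 109, 112, 107, 107]
```

View pics/o23.png

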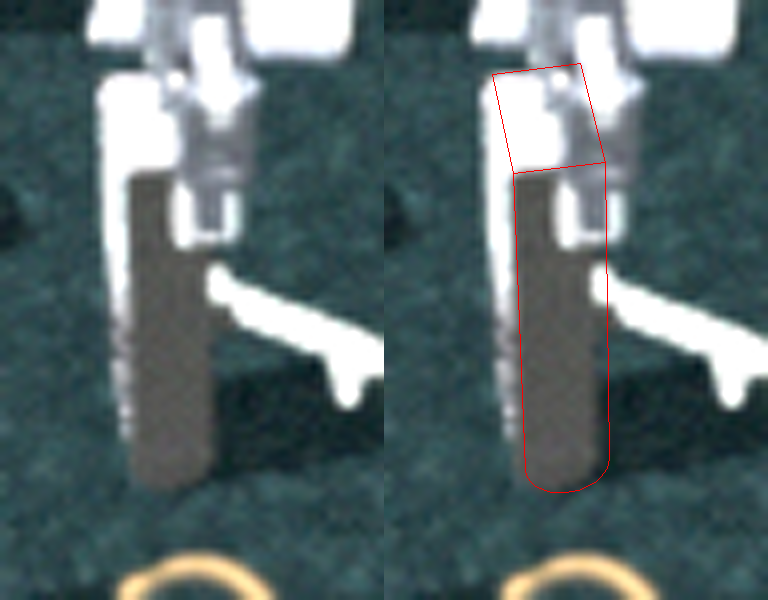

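```bash
python3 -m inch '{"travel":[[0,0,0],[0,0,0],[0,0,0],[0,0,0],[0,0,0],[0,0,0],[0,0,0],[0,0,0],[0,0,0],[0,0,0]],"twist":[0,0,0,0,0,0,0,0,0,0],"fingers":[5,5,5,5,5,5,5,5,5,5]}'
python3 - <<'E'
from h import *
shot("scene","s24",(260,140,420,260),5); shot("top","t24")
a=cv2.imread("pics/top0_raw.png").astype(int);b=cv2.imread("pics/t24_raw.png").astype(int)
for n,(x,y) in dict(timer=(216,250),calc=(424,235),beaker=(433,187)).items():
    d=abs(a-b)[y-22:y+22,x-22:x+22]; print(n,d.mean().round(1),d.max())
go([0,0,0]); f=cv2.imread("pics/s24_raw.png").astype(int); g=cv2.imread("pics/s23_raw.png").astype(int); print(abs(f-g)[180:245,297:345].mean())
E
```

```text
clock: 23.47
eef_pos: [501.6, -116.0, 166.0]
tool_rot: [-3.141, 0.005, -3.14]
force: [2.1, 0.9, 8.3]
width: 54.9
timer 5.5 29
calc 8.5 26
beaker 6.2 25
travel cm [50.22 11.68 16.36] t 23.57 pos [ 501.6 -116.   166. ] yaw [-179.97    0.26 -179.92] F [2.  0.1 7. ] w 55.3
0.8258547008547008
```

View pics/s24.png

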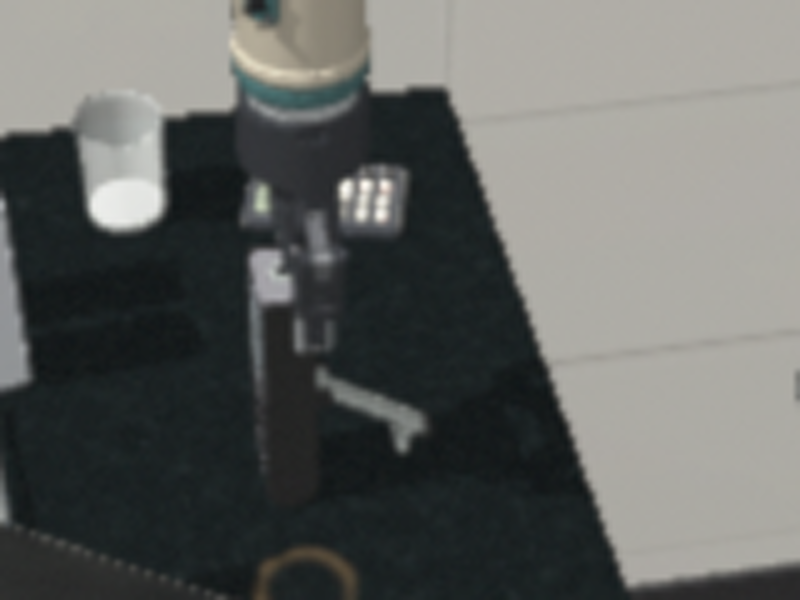

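View pics/t24.png

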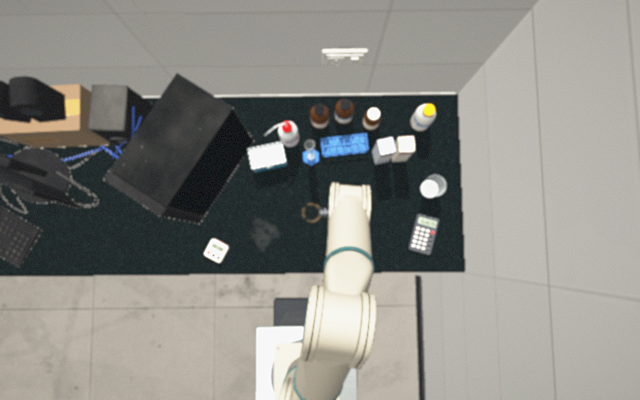

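```bash
python3 -c "
from cell import ctrl
print(ctrl.finish_job())"
```

```text
the job is handed in; nothing more can be done
None
```

The meter is standing upright on its rounded end with the kickstand open. The gripper still holds it firmly, and I handed the job in at about 24 s of the 64 s allowed.

**How it was done:**
- **Kickstand:** I pinched the cross pin end to end, swung the leg past top dead centre to about 1.95 rad, and let it drop to its stop while the meter lay on its face.
- **Standing it up:** The moves can only turn the tool about its own axis. So I gripped the meter loosely near its top, let it pivot between the pads with its bottom end on the worktop, and then gripped it firmly.
- **Clear view:** I lifted it about 25 mm, carried it to a spot both cameras could see, and set it down. I then raised it again to turn it a quarter turn and get a side view. That showed it leaning about 4° toward its face, which I corrected against the worktop.

**Last checks:**
- **Upright:** Three edges in the side view put the tilt at 89.4°, 90.2° and 90.0° (90° is upright). Earlier views from behind disagreed with one another, from 83.5° to 88.4°, so I trusted the side view.
- **Contact and stillness:** The force reading means the bottom end presses on the worktop with about 11 N. The measured tool position did not change over the last held call.
- **Kickstand:** It is open and visibly clear of the worktop, though I did not measure the gap. In the top view it matched the 2.2 rad stop.
- **Other objects:** The timer, calculator and beaker are at the same pixels as at the start; only a slight overall brightness change shows.

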